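# Cull the bent hatch brackets and lock the magnifier's sliding leg at its mark

### The job

We are about to check the brass hatch brackets under the magnifier. First take the two bent brackets, the ones whose corner is no longer square, off the mat and put them in the parts tub, leaving the square ones where they lie. Then draw the magnifier's sliding leg out until its length mark is at the collar's mouth, hold it there and squeeze the cam lever fully shut against it with the same hand. Disturb nothing else, and finish still holding leg and closed lever firmly in that grip, so that I can tighten the knob.

Things in the scene. Friction and masses are not known exactly. Their poses are not given: they have to be found in the camera images.
- bracket_splayed: bent brass angle bracket, 65 g: flat leaf 50 x 24 x 5 mm lying on the mat, and a second leaf 24 mm wide, 36 mm long and 5 mm thick rising from one end; bent open, the second leaf leans outwards, 37 degrees from upright. Origin: centre of the underside of the flat leaf, x along it away from the second leaf, y across the width, z up
- bracket_folded: the other bent bracket, same sizes, bent shut: its second leaf leans inwards over the flat leaf, 34 degrees from upright. Origin and axes as for bracket_splayed
- bracket_splayed_leaf (a point): middle of the second leaf of bracket_splayed, to be taken across its 24 mm width (y) from above; about 19 mm above the mat
- bracket_folded_leaf (a point): the same point of bracket_folded
- bracket_a: sound bracket, same sizes, corner square (second leaf upright, top 38 mm above the mat); stays where it lies on the mat. Origin and axes as for bracket_splayed. The five brackets lie some 70 mm or more apart; any of them may lie at any place of the batch, except that bracket_c is the one nearest the magnifier
- bracket_b: sound bracket like bracket_a
- bracket_c: sound bracket like bracket_a
- mat: fixed black rubber mat 180 x 220 x 4 mm on which the brackets lie; origin centre of its underside, on the bench
- tub: fixed open yellow plastic parts tub, outside 160 (x) x 120 (y) x 65 mm high, walls 4 mm; origin centre of its underside, on the bench
- collar_mouth (a point): centre of the mouth of the dark square collar (30 x 30 mm, 34 mm long) that ends the magnifier's arm tube, about 150 mm above the bench. x: outwards along the arm's axis, which rises 15 degrees towards the lens; y: level, to the cam lever's side; z: square to both, upwards. On the lever's side the collar's hinge lugs reach 35 mm from the axis; behind it runs the 22 mm outer tube
- leg_slide (a joint): how far the sliding inner leg is drawn out of the collar, m: 0 fully in, 0.042 when its mark is at the collar's mouth, 0.075 fully out. With the lever open it slides freely and runs back in under its own weight (about 0.5 kg up the slope, 1 to 2 N) when it is not held; the cam bites over the last 0.17 rad of the lever and meanwhile tugs the leg inwards with up to 15 N
- mark (a point): the length mark, a black ring 3 mm broad around the leg; hidden in the collar until the leg is out by 42 mm. The point is the ring's centre on the leg's axis
- leg: the sliding inner leg, a steel tube 16 mm thick, with the mark and the pull bar. At joint value 0 its axes and origin are those of collar_mouth; it carries the lens at its end. To be held on its bare flank opposite the lever
- pull_bar (a point): on the axis of the pull bar, 30 mm from the leg's axis. The bar is 12 mm thick, level, sticks out square from the leg on the side away from the lever and ends 54 mm from the leg's axis; it stands 10 mm outside the collar's mouth when the leg is fully in, 52 mm at the mark. A finger behind it (on the collar's side) pushes the leg out
- leg_grip (a point): point on the leg's axis 18 mm behind the axis of the pull bar: middle of the place for 22 mm broad fingers, one on each side of leg and lever together, that push on the pull bar. At the mark it lies 34 mm outside the mouth. With the leg fully in it lies 8 mm inside the mouth, beside the collar, where fingers spread about 75 mm still pass down on both sides of collar and lugs
- lever_turn (a joint): angle of the cam lever, rad: 0 closed, lying along the leg; it opens away from the leg, up to 1.2, and stands 0.22 to 0.32 open at first. It turns about an axis along z of collar_mouth that lies 14 mm behind the mouth and 25 mm to the side, and stays where it is left; 2 to 3 N at its blade move it, about 10 N when the cam bites
- lever: the cam lever, origin on its turning axis. Its steel blade, 8 mm thick and 16 mm high, stands at the leg's height; closed, it lies beside the leg from the mouth to 60 mm outside it, 7 mm clear of the leg, its outer face 23 mm from the leg's axis: a grip around leg and closed lever is 31 mm wide, centred 7.5 mm from the leg's axis on the lever's side
- lever_pad (a point): on the outer face of the blade, 48 mm along it from the turning axis: 34 mm outside the mouth when closed, level with leg_grip at the mark. At its start angle the blade stands up to 43 mm from the leg's axis where the fingers come, so that fingers spread 75 mm about the centre of the final grip clear it and close evenly on lever and leg
- lens_centre (a point): centre of the round level lens, ring 116 mm across and 18 mm high, 125 mm beyond leg_grip; top about 185 mm above the bench. Keep the hand clear of it
- bell: copper bell model on a round walnut foot, 92 mm across, 95 mm high; leave alone. Origin centre of its underside
- hatch_a: walnut hatch cover 110 x 150 x 20 mm lying flat, leave alone. Origin centre of its underside
- hatch_b: the second walnut hatch cover, same sizes; leave alone
Things that resemble listed ones, but are neither listed nor needed, are in the scene too. What is shaped like the bracket_folded but blue or turquoise is not meant.

How it is judged:
On the way, in this order (a step that is already met when the one before it is completed fails the run):
1. both bent brackets lie in the tub, let go (x of bracket_splayed in the frame of tub between -0.076 and 0.076 m and y of bracket_splayed in the frame of tub between -0.056 and 0.056 m and height (world z) of each of bracket_splayed, bracket_folded below 0.065 m and x of bracket_folded in the frame of tub between -0.076 and 0.076 m and y of bracket_folded in the frame of tub between -0.056 and 0.056 m and contact force between the fingers and bracket_splayed below 0.1 N and contact force between the fingers and bracket_folded below 0.1 N), for 0.2 s.
2. the leg is drawn out to its mark, the lever still open (value of joint leg_slide between 0.036 and 0.048 m and value of joint lever_turn above 0.12 rad), for 0.1 s.
At the end, for the whole second after the job is handed in: The mark is within 5 mm of the collar's mouth, the lever is closed (under 0.07 rad), the fingers press leg and lever with more than 4 N each, both bent brackets lie in the tub and the square ones are within 20 mm of where they were (value of joint leg_slide between 0.037 and 0.047 m and value of joint lever_turn below 0.07 rad and contact force between the fingers and leg above 4 N and contact force between the fingers and lever above 4 N and x of bracket_splayed in the frame of tub between -0.076 and 0.076 m and y of bracket_splayed in the frame of tub between -0.056 and 0.056 m and height (world z) of each of bracket_splayed, bracket_folded below 0.065 m and x of bracket_folded in the frame of tub between -0.076 and 0.076 m and y of bracket_folded in the frame of tub between -0.056 and 0.056 m and distance of each of bracket_a, bracket_b, bracket_c from where it was at the start of the episode below 0.02 m); the arm keeps its last pose, push and grip.
It fails at once if the lever is shut with the leg more than 8 mm off its mark (value of joint lever_turn below 0.07 rad and (value of joint leg_slide below 0.034 m or value of joint leg_slide above 0.05 m)).
It fails at once if a square bracket is shifted by more than 20 mm (distance of any of bracket_a, bracket_b, bracket_c from where it was at the start of the episode above 0.02 m).
It fails at once if the bell or a hatch cover is pushed about (distance of any of bell, hatch_a, hatch_b from where it was at the start of the episode above 0.02 m).
It also fails if it takes over 64 s, if anything falls off the work surface, if the arm or the gripper's body presses on something with over 40 N, if the wrist force passes 120 N, or if a joint passes its speed limit or range.

### The arm

A 6-joint arm with a two-finger parallel gripper is mounted at the origin on the work surface. World frame = base frame: x ahead of the robot, y to its left, z up, the work surface at z = 0. Lengths are in m, angles in rad, forces in N, time in s.
With the tool pointing down it reaches from about 0.275 to 0.75 m from the base axis. Payload 10.2 kg.
Tool frame: the origin (TCP) lies midway between the tips of the shut fingers; the grasp point (between the pads) lies 19 mm behind it; z points along the fingers, y is the direction in which the jaws open and shut (so a half turn about z gives the same grasp; the last joint's range is limited). The gripper opens to 88 mm and grips with 3 to 60 N. Pads are 18 mm wide; open, the fingers measure 123 mm over their backs; the gripper's body (75 mm by 187 mm) begins 45 mm behind the grasp point.
Start: joints at [1.081, 0.313, 1.498, -0, 1.331, -0.223], TCP at [0.138, 0.506, 0.239] pointing down, gripper open.
Joint ranges: [-2.94, 2.94], [-0.97, 2.17], [0.19, 2.56], [-1.23, 4.37], [0.02, 3.11], [-2.88, 2.88]. Speed limits (rad/s): [2.39, 2.39, 3.01, 3.14, 3.14, 3.14].

### API

Orientations are given as a rotation vector (axis times angle).
In Python, from station import ctrl gives the robot as it stands.
- The arm moves only by the tool step_arm, never from a script. Its argument "commands" is a list of rows, each an object with "slide": the shift along the tool's x, y, z in m, a list of three; "rot": the turn, a rotation vector about the tool's x, y, z in rad, a list of three; "claw": the opening, from -1 (shut) to 1 (fully open), so that 0 is half open. In form: [{"slide": [dx, dy, dz], "rot": [ax, ay, az], "claw": claw}, ...]. A call has 1 to 12 rows; each row is the pose to reach, as a shift and turn from the pose measured when the call began, along the tool's axes at that moment; what a row does not reach only later rows make up. A row lasts 1/10 s, in which the tool goes at most 50 mm and 8.59 degrees, less where a joint would pass 70% of its speed; a pose out of reach is approached as far as the arm can. A call with a gripper value outside its range is refused whole. The fingers move at their own pace and stop on an object; "grip_force" is the grip in N (left out, the last holds). Time passes only in rows, so rows that repeat a pose let the fingers close. It gives the time, the measured TCP pose, the force and the opening at its end, in the units of the state.
- ctrl.state(): the state, without advancing time (a new reading comes with each control period).
- ctrl.snapshot(name): name is "scene" or "side" or "wrist"; returns a dict with "image" (400x640x3 uint8, blue, green, red), "camera_matrix" (3x3 intrinsics, pixels), "k1" (the pictures are not rectified: a ray, as slopes to the right and down, at radius r is drawn at 1 + k1 r^2 times it, then the intrinsics apply), "T" (4x4, takes a point from camera to world coordinates). Camera axes: x right, y up, looking along -z (the intrinsics and any distortion apply to the point x, -y, -z); pixel columns grow to the right and rows downward; lengths in m; the calibration is good to about 2 mm. A picture is of the moment at which its call begins. There is no depth.
- ctrl.job_done(): hands the job in, once; it reports no verdict.
The state is a dict: "t": time; "joints": joint angles; "joint_vel": joint speeds; "joint_torque": joint torques, N m; "eef_pos": TCP position; "orientation": TCP orientation; "force": force on the tool from outside, world axes, zero at the start; "ft_torque": the same for the moment, N m; "width": finger opening in m.
Only numpy, scipy, OpenCV 4.12 (cv2) and the standard library are available. Lean on these libraries where they do the work, as an engineer would, in place of code of your own. Each camera call takes 0.05 s, during which the arm holds its last target.

## Working session

There is one attempt and no reset: what is moved stays moved. The work goes in short steps, Python scripts to look and compute and a tool call to move; the robot and the scene stay as the last step left them, time stands still between calls to the robot, and variables do not carry over. Pictures are saved under pics/ and viewed, and the job is handed in when it is done.

Besides the shell and the picture viewer there is one more tool, called after ">>>" by a JSON object that holds its "op" and its "data", one argument or row to a line. step_arm: Moves the arm, as the interface text tells. Its arguments: {"type":"object","properties":{"commands":{"type":"array"},"grip_force":{"type":"number"}},"required":["commands"]}

```bash
mkdir -p pics; ls
python3 - <<'E'
from station import ctrl
import cv2
s=ctrl.state(); print({k:s[k] for k in('t','eef_pos','orientation','width','force')})
for n in('scene','side','wrist'):
    d=ctrl.snapshot(n); cv2.imwrite(f'pics/{n}0.png',d['image']); print(n,d['camera_matrix'],d['k1'],d['T'])
E
```

```text
pics
{'t': 0.0, 'eef_pos': array([0.13830493, 0.50621636, 0.23818316]), 'orientation': array([-4.17759110e-01, -3.11325713e+00,  1.79915808e-03]), 'width': 0.08794919569643073, 'force': array([-1.00928169, -0.2029828 ,  0.66829042])}
scene [[373.0402226    0.         322.54347273]
 [  0.         373.0402226  199.6115803 ]
 [  0.           0.           1.        ]] 0.015241282481690037 [[-0.1071004  -0.78354849  0.61203045  1.03887518]
 [ 0.9941521  -0.09295474  0.05496385 -0.05265531]
 [ 0.01382429  0.614338    0.78892187  0.76669883]
 [ 0.          0.          0.          1.        ]]
side [[442.54864233   0.         325.88559433]
 [  0.         442.54864233 196.91473948]
 [  0.           0.           1.        ]] 0.0026179914959818485 [[-0.7874709   0.45973484 -0.41052826  0.06203285]
 [-0.61616688 -0.6035116   0.50607522  0.52142483]
 [-0.01509816  0.65147342  0.75852121  1.01474455]
 [ 0.          0.          0.          1.        ]]
wrist [[317.44880783   0.         315.76787814]
 [  0.         317.44880783 201.05433163]
 [  0.           0.           1.        ]] 0.007490737065837089 [[ 2.64021810e-01 -9.29304325e-01 -2.58236238e-01  7.20916206e-02]
 [ 9.64516346e-01  2.54150114e-01  7.15257895e-02  5.24824912e-01]
 [-8.38456086e-04 -2.67957441e-01  9.63430385e-01  3.84846524e-01]
 [ 0.00000000e+00  0.00000000e+00  0.00000000e+00  1.00000000e+00]]
```

View pics/scene0.png

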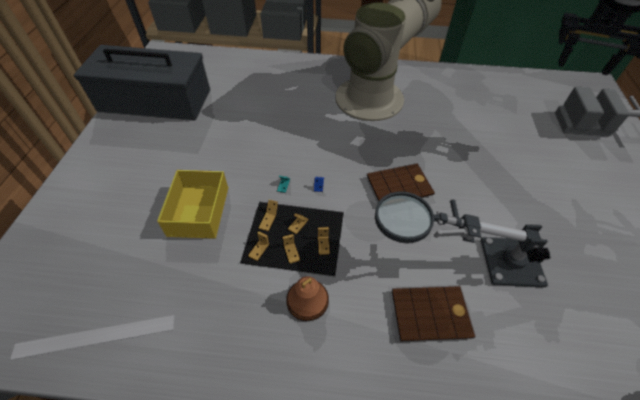

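View pics/side0.png

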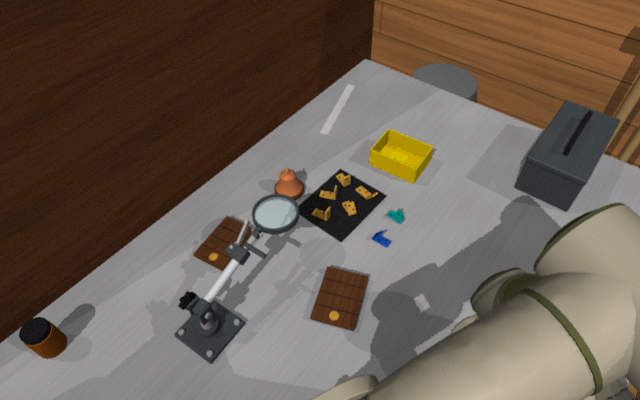

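View pics/wrist0.png

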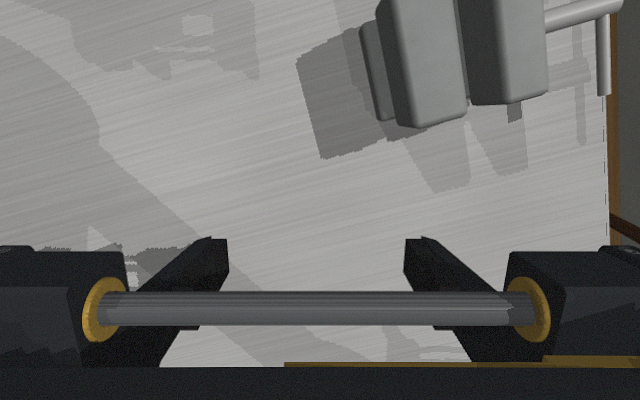

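The scene shows the tub at (195,205), five brackets on the mat at (243–343, 205–270), and the magnifier with its lens at (405,217) and its collar near (467,228). I'll enlarge both areas.

```bash
cat > h.py <<'E'
import numpy as np, cv2
from station import ctrl
from scipy.spatial.transform import Rotation as R
def und(d,px):
    K=np.array(d['camera_matrix']); 
    p=cv2.undistortPoints(np.array(px,float).reshape(-1,1,2),K,np.array([d['k1'],0,0,0,0.])).reshape(-1,2)
    return p
def ray(d,px):
    p=und(d,px); T=np.array(d['T']); v=np.c_[p[:,0],-p[:,1],-np.ones(len(p))]@T[:3,:3].T
    return T[:3,3],v/np.linalg.norm(v,axis=1)[:,None]
def plane(d,px,z):
    o,v=ray(d,px); return o+v*((z-o[2])/v[:,2])[:,None]
def proj(d,P):
    T=np.array(d['T']); q=(np.atleast_2d(P)-T[:3,3])@T[:3,:3]
    q=q*[1,-1,-1]
    o,_=cv2.projectPoints(q.reshape(-1,1,3),np.zeros(3),np.zeros(3),np.array(d['camera_matrix']),np.array([d['k1'],0,0,0,0.]))
    return o.reshape(-1,2)
def tri(views):
    A=np.zeros((3,3));b=np.zeros(3);L=[]
    for d,px in views:
        o,v=ray(d,[px]);v=v[0];M=np.eye(3)-np.outer(v,v);A+=M;b+=M@o;L.append((o,v))
    X=np.linalg.solve(A,b); return X,[np.linalg.norm(np.cross(X-o,v)) for o,v in L]
def crop(img,x0,y0,w,h,k,name,grid=20):
    c=cv2.resize(img[y0:y0+h,x0:x0+w],None,fx=k,fy=k,interpolation=cv2.INTER_CUBIC)
    for x in range((x0//grid+1)*grid,x0+w,grid): cv2.line(c,((x-x0)*k,0),((x-x0)*k,6),(0,255,0),1);cv2.putText(c,str(x),((x-x0)*k,16),0,.35,(0,255,0),1)
    for y in range((y0//grid+1)*grid,y0+h,grid): cv2.line(c,(0,(y-y0)*k),(6,(y-y0)*k),(0,255,0),1);cv2.putText(c,str(y),(8,(y-y0)*k),0,.35,(0,255,0),1)
    cv2.imwrite(f'pics/{name}.png',c)
E
python3 - <<'E'
from h import *
import pickle
a=ctrl.snapshot('scene');b=ctrl.snapshot('side');pickle.dump((a,b),open('v0.pkl','wb'))
crop(a['image'],238,195,112,82,7,'sc_mat',10)
crop(b['image'],295,165,100,78,7,'si_mat',10)
crop(a['image'],365,180,190,115,4,'sc_mag',10)
crop(b['image'],170,180,140,150,4,'si_mag',10)
E
```

```text
(no output)
```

View pics/sc_mat.png

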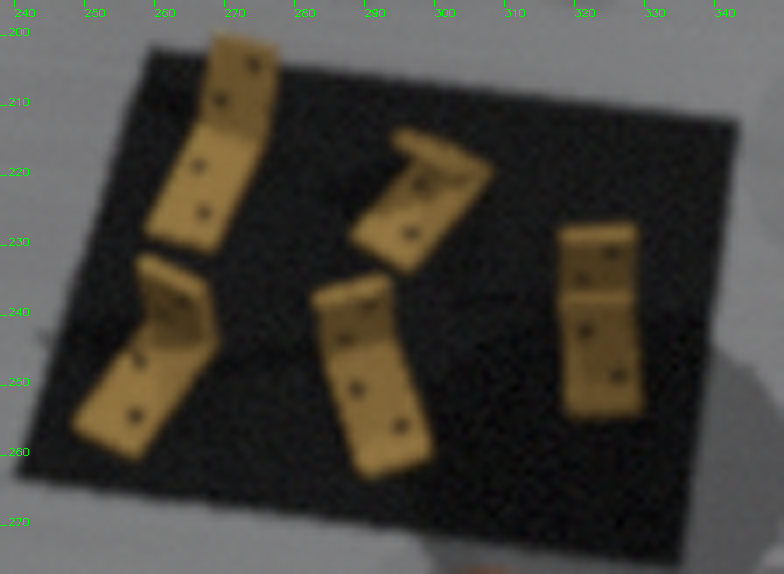

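View pics/si_mat.png

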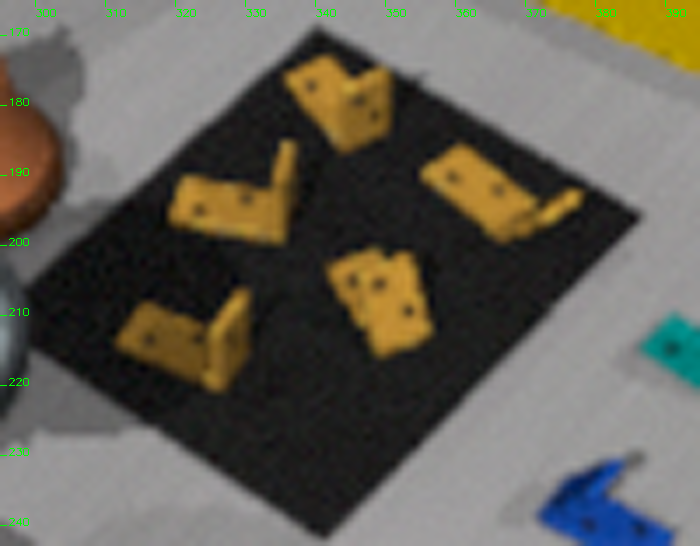

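View pics/sc_mag.png

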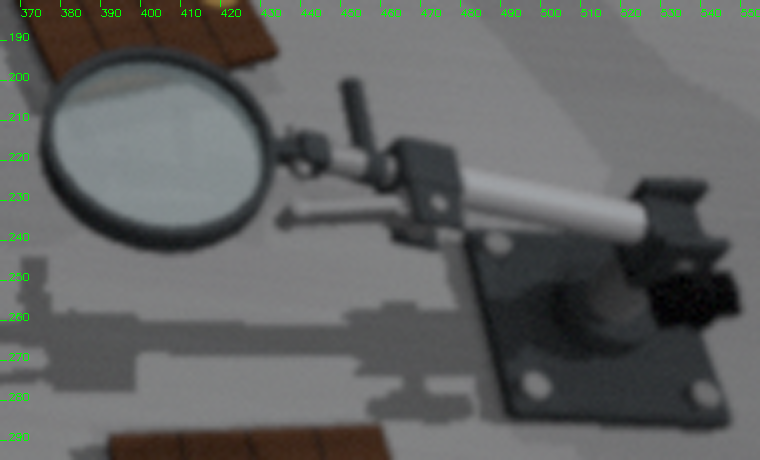

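View pics/si_mag.png

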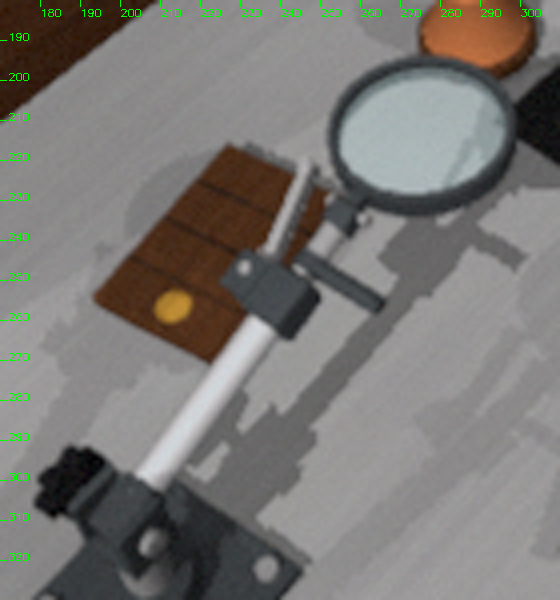

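In the scene crop the splayed bracket is top left, with its leaf at (270,207) and its flat at (265,221). The folded one is centre top, with its leaf edge at (301,216) and its flat at (295,227). The side view agrees: splayed at (368,188), folded at (347,207). The collar is at (470,222) in the scene view, the pull bar at (453,210), and the lever runs from (436,234) to (470,233).

Run:
```python
from h import *
import pickle
np.set_printoptions(precision=4,suppress=True)
a,b=pickle.load(open('v0.pkl','rb'))
def c(p): return [(238+x/7,195+y/7) for x,y in p]
def cs(p): return [(295+x/7,165+y/7) for x,y in p]
print('mat',plane(a,c([(150,48),(740,122),(683,565),(18,478)]),.004))
print('splayed sc',plane(a,c([(147,230),(213,248),(268,135),(200,122)]),.009))
print('splayed si',plane(b,cs([(420,172),(460,145),(540,205),(500,235)]),.009))
print('folded sc',plane(a,c([(350,236),(408,270),(490,172)]),.009))
hsv=cv2.cvtColor(a['image'],cv2.COLOR_BGR2HSV)
m=cv2.inRange(hsv,(24,150,60),(35,255,255)); m[:,:150]=0
n,l,st,_=cv2.connectedComponentsWithStats(m); print(st[1:][st[1:,4]>50])
# tub rim corners by contour
i=1+np.argmax(st[1:,4]);cc,_=cv2.findContours((l==i).astype('uint8'),0,2);ap=cv2.approxPolyDP(cc[0],3,True)[:,0];print(ap.tolist())
crop(a['image'],155,165,80,80,7,'sc_tub',10); crop(b['image'],362,125,80,65,8,'si_tub',10)
# magnifier
def m1(x,y): return (365+x/4,180+y/4)
def m2(x,y): return (170+x/4,180+y/4)
for nm,p,q in [('bartip',m1(350,83),m2(380,305)),('barleg',m1(375,165),m2(305,260)),('levertip',m1(288,212),m2(308,165)),('collar mouth top edge far',m1(403,140),m2(300,285)),
  ('tube end',m1(640,220),m2(150,478)),('tube start',m1(460,185),m2(262,330)),('lens',m1(158,148),m2(424,133))]:
    print(nm,p,q,*tri([(a,p),(b,q)]))
```

```text
mat [[ 0.4736 -0.2662  0.004 ]
 [ 0.4817 -0.0483  0.004 ]
 [ 0.6582 -0.0538  0.004 ]
 [ 0.6519 -0.2715  0.004 ]]
splayed sc [[ 0.5555 -0.2491  0.009 ]
 [ 0.5601 -0.225   0.009 ]
 [ 0.5107 -0.215   0.009 ]
 [ 0.5079 -0.2401  0.009 ]]
splayed si [[ 0.5542 -0.2263  0.009 ]
 [ 0.5495 -0.2497  0.009 ]
 [ 0.5022 -0.242   0.009 ]
 [ 0.5062 -0.2177  0.009 ]]
folded sc [[ 0.5498 -0.179   0.009 ]
 [ 0.5612 -0.157   0.009 ]
 [ 0.5174 -0.1344  0.009 ]]
[[ 158  171   69   67 3595]]
[[177, 171], [158, 221], [167, 235], [214, 237], [226, 191], [223, 174]]
bartip (452.5, 200.75) (265.0, 256.25) [0.531  0.1742 0.1506] [np.float64(0.0015228934605957048), np.float64(0.001522893460595786)]
barleg (458.75, 221.25) (246.25, 245.0) [0.5855 0.1797 0.1544] [np.float64(0.001513449039319193), np.float64(0.0015134490393192818)]
levertip (437.0, 233.0) (247.0, 221.25) [0.6265 0.1319 0.1647] [np.float64(0.0003738864128793473), np.float64(0.000373886412879515)]
collar mouth top edge far (465.75, 215.0) (245.0, 251.25) [0.5722 0.1947 0.1589] [np.float64(0.0003931873621508799), np.float64(0.0003931873621508355)]
tube end (525.0, 235.0) (207.5, 299.5) [0.5752 0.3245 0.1158] [np.float64(0.0037890109938506626), np.float64(0.00378901099385058)]
tube start (480.0, 226.25) (235.5, 262.5) [0.5809 0.2254 0.1392] [np.float64(0.003298829910774615), np.float64(0.003298829910774711)]
lens (404.5, 217.0) (276.0, 213.25) [0.591  0.0702 0.1598] [np.float64(0.002498678860602075), np.float64(0.0024986788606022434)]
```

View pics/sc_tub.png

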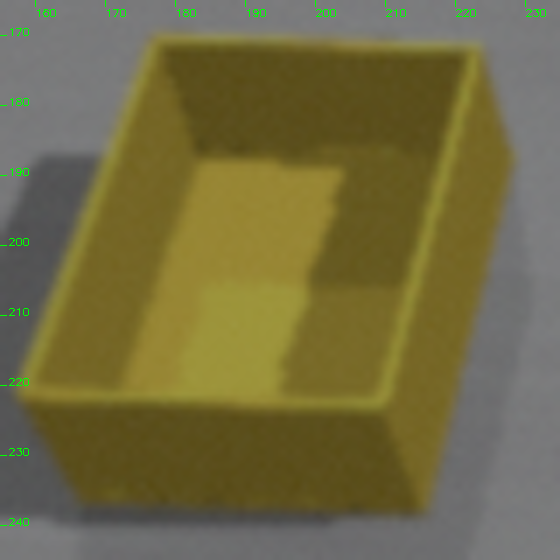

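```bash
cat >> h.py <<'E'
def rel(p,Rt=None,s=None):
    "target TCP p (world), Rt matrix -> slide, rot in current tool axes"
    s=s or ctrl.state(); R0=R.from_rotvec(s['orientation'])
    sl=R0.inv().apply(np.array(p)-s['eef_pos']); r=np.zeros(3) if Rt is None else (R0.inv()*R.from_matrix(Rt)).as_rotvec()
    print('slide',np.round(sl,4),'rot',np.round(r,4),'pos',np.round(s['eef_pos'],4),'t',round(s['t'],2))
def down(yx,yy):
    "tool pointing down with jaw axis (yx,yy)"
    y=np.array([yx,yy,0.]);y/=np.linalg.norm(y);z=np.array([0,0,-1.]);return np.c_[np.cross(y,z),y,z]
E
python3 - <<'E'
from h import *
import pickle
np.set_printoptions(precision=4,suppress=True)
a,b=pickle.load(open('v0.pkl','rb'))
c=[(155+x/7,165+y/7) for x,y in [(153,40),(480,48),(388,408),(20,395)]]
P=plane(a,c,.065);print('tub',P,P.mean(0))
w=ctrl.snapshot('wrist');s=ctrl.state();R0=R.from_rotvec(s['orientation'])
T=np.array(w['T']);print('cam in tool',R0.inv().apply(T[:3,3]-s['eef_pos']),R0.inv().apply(-T[:3,2]))
rel([.50,-.19,.26],down(.19,.98))
E
```

```text
tub [[ 0.4461 -0.475   0.065 ]
 [ 0.4359 -0.3583  0.065 ]
 [ 0.5917 -0.3457  0.065 ]
 [ 0.6004 -0.4641  0.065 ]] [ 0.5185 -0.4107  0.065 ]
cam in tool [ 0.0688  0.0003 -0.1465] [-0.2682 -0.      0.9634]
slide [-0.5324 -0.5764 -0.0213] rot [-0.0004 -0.0001 -0.0753] pos [0.1384 0.5064 0.2385] t 0.3
```

>>> {"op": "step_arm", "data": {
  "commands": [
    {"slide": [-0.53,-0.575,-0.02],"rot": [0,0,-0.075],"claw": 0.1},
    {"slide": [-0.53,-0.575,-0.02],"rot": [0,0,-0.075],"claw": 0.1},
    {"slide": [-0.53,-0.575,-0.02],"rot": [0,0,-0.075],"claw": 0.1},
    {"slide": [-0.53,-0.575,-0.02],"rot": [0,0,-0.075],"claw": 0.1},
    {"slide": [-0.53,-0.575,-0.02],"rot": [0,0,-0.075],"claw": 0.1},
    {"slide": [-0.53,-0.575,-0.02],"rot": [0,0,-0.075],"claw": 0.1},
    {"slide": [-0.53,-0.575,-0.02],"rot": [0,0,-0.075],"claw": 0.1},
    {"slide": [-0.53,-0.575,-0.02],"rot": [0,0,-0.075],"claw": 0.1},
    {"slide": [-0.53,-0.575,-0.02],"rot": [0,0,-0.075],"claw": 0.1},
    {"slide": [-0.53,-0.575,-0.02],"rot": [0,0,-0.075],"claw": 0.1},
    {"slide": [-0.53,-0.575,-0.02],"rot": [0,0,-0.075],"claw": 0.1},
    {"slide": [-0.53,-0.575,-0.02],"rot": [0,0,-0.075],"claw": 0.1}
  ],
  "grip_force": 30
}}

```text
t: 1.5
eef_pos: [0.4147, -0.0284, 0.2543]
orientation: [0.302, 3.127, -0.001]
force: [2.0, 0.3, 0.1]
width: 0.0488
```

Run:
```python
from h import *
rel([.50,-.19,.26],down(.19,.98))
```

```text
slide [-0.1146 -0.1423 -0.0056] rot [-0.0003  0.0005 -0.0009] pos [ 0.4147 -0.0284  0.2543] t 1.5
```

>>> {"op": "step_arm", "data": {
  "commands": [
    {"slide": [-0.114,-0.142,-0.005],"rot": [0,0,0],"claw": 0.1},
    {"slide": [-0.114,-0.142,-0.005],"rot": [0,0,0],"claw": 0.1},
    {"slide": [-0.114,-0.142,-0.005],"rot": [0,0,0],"claw": 0.1},
    {"slide": [-0.114,-0.142,-0.005],"rot": [0,0,0],"claw": 0.1},
    {"slide": [-0.114,-0.142,-0.005],"rot": [0,0,0],"claw": 0.1},
    {"slide": [-0.114,-0.142,-0.005],"rot": [0,0,0],"claw": 0.1}
  ]
}}

```text
t: 2.1
eef_pos: [0.4993, -0.1896, 0.2589]
orientation: [-0.303, -3.127, -0.0]
force: [-0.9, -0.2, -0.0]
width: 0.0485
```

Run:
```python
from h import *
import pickle
d=ctrl.snapshot('wrist');pickle.dump(d,open('w1.pkl','wb'))
cv2.imwrite('pics/w1.png',d['image'])
crop(d['image'],100,0,440,300,1,'w1',40)
c=cv2.resize(d['image'],None,fx=1.25,fy=1.25);cv2.imwrite('pics/w1b.png',c)
```

```text
(no output)
```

View pics/w1b.png

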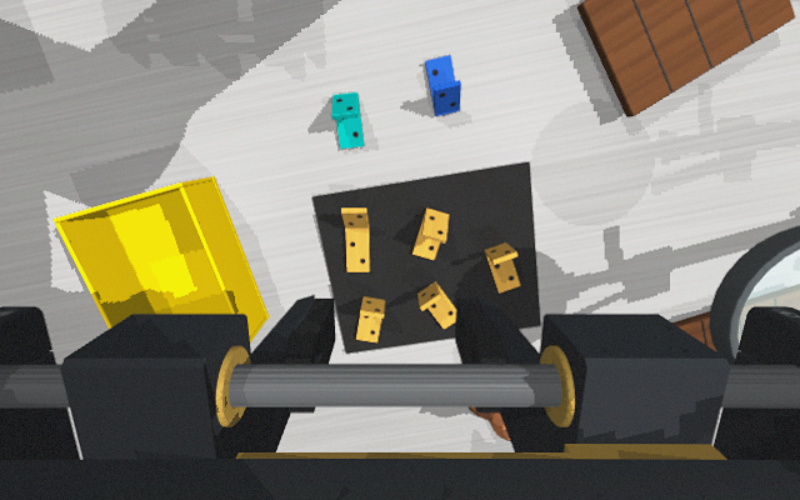

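The wrist view shows the splayed bracket at (355,240)/1.25 and the folded one at (431,234)/1.25. I'll zoom in to read the corners.

Run:
```python
from h import *
import pickle
d=pickle.load(open('w1.pkl','rb'))
crop(d['image'],262,155,110,70,7,'w1c',10)
```

```text
(no output)
```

View pics/w1c.png

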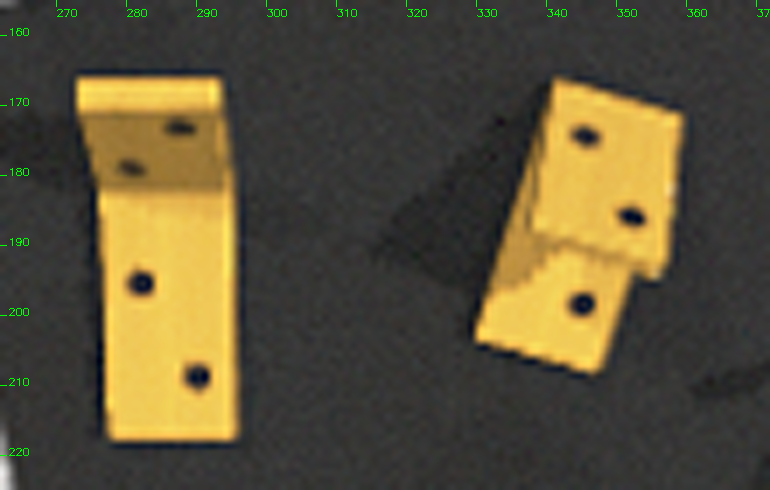

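Run:
```python
from h import *
import pickle
np.set_printoptions(precision=4,suppress=True)
d=pickle.load(open('w1.pkl','rb'))
c=lambda p:[(262+x/7,155+y/7) for x,y in p]
S=plane(d,c([(107,438),(238,438),(233,192),(97,192)]),.009);print(S)
print('leaf top inner',plane(d,c([(80,112),(222,112)]),.035))
F=plane(d,c([(475,340),(600,372)]),.009);print('F end',F)
print('F corner',plane(d,c([(555,80),(683,115)]),.007)); print('F top',plane(d,c([(532,232),(660,275)]),.037))
def fr(u,e,name):
    u=u/np.linalg.norm(u); ang=np.arctan2(u[1],u[0]); print(name,'leafdir',u,'centre',e+u*.025,'jaw',(-u[1],u[0])); return u,e+u*.025
e=S[:2].mean(0)[:2];u=S[2:].mean(0)[:2]-e; print(np.linalg.norm(u)); u,cs=fr(u,e,'S'); print('leaf',cs+u*.034)
e=F.mean(0)[:2]; v=F[1]-F[0]; u=np.array([-v[1],v[0]]); u=u if u[0]<0 else -u; u2,cf=fr(u,e,'F'); print('leaf',cf+u2*.0145, np.linalg.norm(v))
```

```text
[[ 0.5524 -0.2511  0.009 ]
 [ 0.5572 -0.227   0.009 ]
 [ 0.5108 -0.218   0.009 ]
 [ 0.5061 -0.2423  0.009 ]]
leaf top inner [[ 0.4872 -0.2377  0.035 ]
 [ 0.4918 -0.2142  0.035 ]]
F end [[ 0.5469 -0.1798  0.009 ]
 [ 0.5575 -0.1581  0.009 ]]
F corner [[ 0.5022 -0.1568  0.007 ]
 [ 0.513  -0.1351  0.007 ]]
F top [[ 0.5218 -0.1666  0.037 ]
 [ 0.5335 -0.1464  0.037 ]]
0.047207870344008473
S leafdir [-0.9822  0.1881] centre [ 0.5303 -0.2344] jaw (np.float64(-0.1880793191887926), np.float64(-0.9821538421721315))
leaf [ 0.4969 -0.228 ]
F leafdir [-0.8991  0.4378] centre [ 0.5297 -0.158 ] jaw (np.float64(-0.4378185053525529), np.float64(-0.8990633772826344))
leaf [ 0.5167 -0.1517] 0.024179057303310266
```

Run:
```python
from h import *
rel([.500,-.2285,.06],down(.188,.982))
rel([.500,-.2285,.008],down(.188,.982))
```

```text
slide [-0.0084 -0.0387  0.1993] rot [ 0.0001 -0.0001 -0.0031] pos [ 0.4992 -0.1889  0.2593] t 2.15
slide [-0.0084 -0.0387  0.2513] rot [ 0.0001 -0.0001 -0.0031] pos [ 0.4992 -0.1889  0.2593] t 2.15
```

>>> {"op": "step_arm", "data": {
  "commands": [
    {"slide": [-0.008,-0.039,0.0],"rot": [0,0,0],"claw": 0.1},
    {"slide": [-0.008,-0.039,0.05],"rot": [0,0,0],"claw": 0.1},
    {"slide": [-0.008,-0.039,0.1],"rot": [0,0,0],"claw": 0.1},
    {"slide": [-0.008,-0.039,0.15],"rot": [0,0,0],"claw": 0.1},
    {"slide": [-0.008,-0.039,0.19],"rot": [0,0,0],"claw": 0.1},
    {"slide": [-0.008,-0.039,0.22],"rot": [0,0,0],"claw": 0.1},
    {"slide": [-0.008,-0.039,0.24],"rot": [0,0,0],"claw": 0.1},
    {"slide": [-0.008,-0.039,0.25],"rot": [0,0,0],"claw": 0.1},
    {"slide": [-0.008,-0.039,0.25],"rot": [0,0,0],"claw": 0.1},
    {"slide": [-0.008,-0.039,0.25],"rot": [0,0,0],"claw": 0.1}
  ]
}}

```text
t: 3.15
eef_pos: [0.5001, -0.2286, 0.0105]
orientation: [0.3, 3.126, -0.001]
force: [0.4, -0.4, 0.3]
width: 0.0482
```

Run:
```python
from h import *
rel([.500,-.2285,.008],down(.188,.982))
d=ctrl.snapshot('wrist');cv2.imwrite('pics/w2.png',d['image'])
```

```text
slide [0.0001 0.0001 0.0025] rot [-0.0006  0.0015 -0.0025] pos [ 0.5001 -0.2286  0.0105] t 3.15
```

View pics/w2.png

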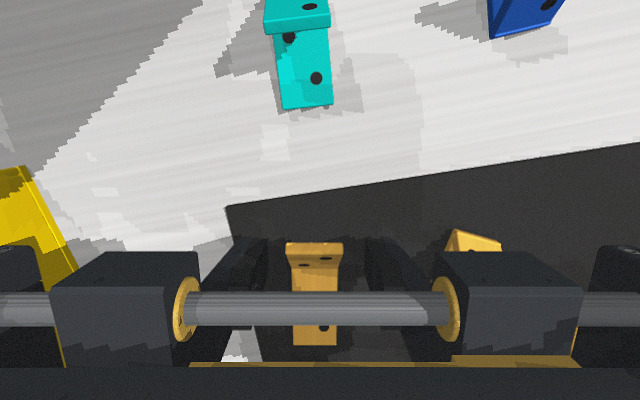

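The splayed leaf is centred between the fingers at (314,265). Next I close, then lift.

>>> {"op": "step_arm", "data": {
  "commands": [
    {"slide": [0,0,0.002],"rot": [0,0,0],"claw": -1},
    {"slide": [0,0,0.002],"rot": [0,0,0],"claw": -1},
    {"slide": [0,0,0.002],"rot": [0,0,0],"claw": -1},
    {"slide": [0,0,0.002],"rot": [0,0,0],"claw": -1},
    {"slide": [0,0,0.002],"rot": [0,0,0],"claw": -1},
    {"slide": [0,0,0.002],"rot": [0,0,0],"claw": -1}
  ],
  "grip_force": 30
}}

```text
t: 3.8
eef_pos: [0.5003, -0.2289, 0.0089]
orientation: [0.301, 3.125, -0.002]
force: [-1.1, 0.5, 4.5]
width: 0.0236
```

>>> {"op": "step_arm", "data": {
  "commands": [
    {"slide": [0,0,-0.03],"rot": [0,0,0],"claw": -1},
    {"slide": [0,0,-0.07],"rot": [0,0,0],"claw": -1},
    {"slide": [0,0,-0.12],"rot": [0,0,0],"claw": -1},
    {"slide": [0,0,-0.13],"rot": [0,0,0],"claw": -1}
  ]
}}

```text
t: 4.2
eef_pos: [0.5016, -0.2298, 0.1439]
orientation: [0.3, 3.118, -0.009]
force: [0.1, 0.1, -0.9]
width: 0.0231
```

Run:
```python
from h import *
rel([.52,-.43,.14]);rel([.52,-.43,.045])
d=ctrl.snapshot('scene');crop(d['image'],150,120,200,150,4,'s3',20)
```

```text
slide [-0.0561 -0.193   0.0053] rot [0. 0. 0.] pos [ 0.5016 -0.2298  0.1439] t 4.2
slide [-0.0552 -0.1926  0.1003] rot [0. 0. 0.] pos [ 0.5016 -0.2298  0.1439] t 4.2
```

View pics/s3.png

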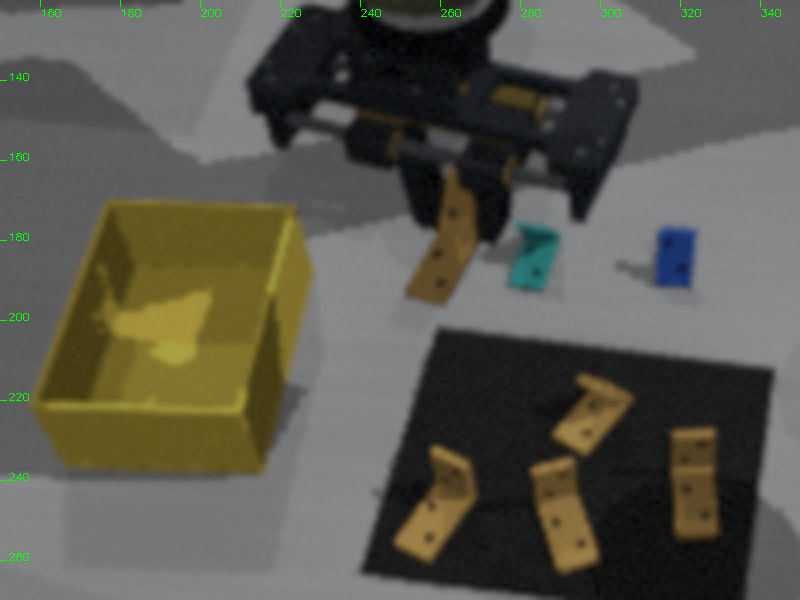

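Run:
```python
from h import *
rel([.478,-.422,.145],down(.188,.982));rel([.478,-.422,.04],down(.188,.982))
```

```text
slide [-0.0138 -0.1933 -0.0014] rot [-0.0039  0.0083 -0.0026] pos [ 0.5013 -0.2296  0.1427] t 4.25
slide [-0.013  -0.1929  0.1036] rot [-0.0039  0.0083 -0.0026] pos [ 0.5013 -0.2296  0.1427] t 4.25
```

>>> {"op": "step_arm", "data": {
  "commands": [
    {"slide": [-0.003,-0.048,-0.001],"rot": [0,0,0],"claw": -1},
    {"slide": [-0.006,-0.096,-0.001],"rot": [0,0,0],"claw": -1},
    {"slide": [-0.01,-0.144,-0.001],"rot": [0,0,0],"claw": -1},
    {"slide": [-0.013,-0.193,-0.001],"rot": [0,0,0],"claw": -1},
    {"slide": [-0.013,-0.193,0.0],"rot": [0,0,0],"claw": -1},
    {"slide": [-0.013,-0.193,0.04],"rot": [0,0,0],"claw": -1},
    {"slide": [-0.013,-0.193,0.08],"rot": [0,0,0],"claw": -1},
    {"slide": [-0.013,-0.193,0.1],"rot": [0,0,0],"claw": -1},
    {"slide": [-0.013,-0.193,0.103],"rot": [0,0,0],"claw": -1},
    {"slide": [-0.013,-0.193,0.103],"rot": [0,0,0],"claw": -1}
  ]
}}

```text
t: 5.25
eef_pos: [0.478, -0.4214, 0.0398]
orientation: [0.299, 3.12, -0.005]
force: [-0.2, -0.1, -0.1]
width: 0.0233
```

Run:
```python
from h import *
s=ctrl.state();print(s['force'],s['width'],s['eef_pos'])
d=ctrl.snapshot('scene');crop(d['image'],140,120,200,150,4,'s4',20)
```

```text
[-0.15278884 -0.10717879 -0.12850466] 0.023290380393331173 [ 0.47795617 -0.42144913  0.03984422]
```

View pics/s4.png

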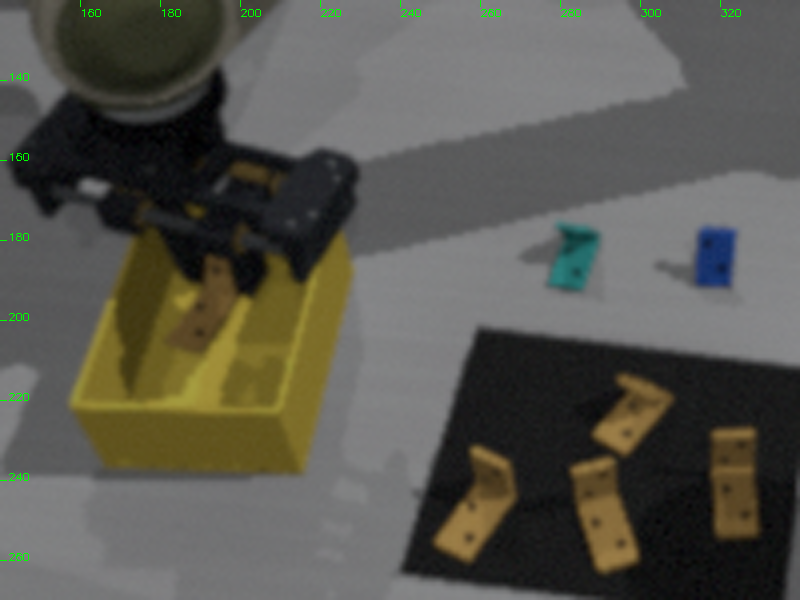

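The bracket is inside the tub at (195,200). I'll lower it further, open, and lift.

>>> {"op": "step_arm", "data": {
  "commands": [
    {"slide": [0,0,0.01],"rot": [0,0,0],"claw": -1},
    {"slide": [0,0,0.018],"rot": [0,0,0],"claw": -1},
    {"slide": [0,0,0.018],"rot": [0,0,0],"claw": -0.1},
    {"slide": [0,0,0.018],"rot": [0,0,0],"claw": -0.1},
    {"slide": [0,0,0.018],"rot": [0,0,0],"claw": -0.1},
    {"slide": [0,0,0.018],"rot": [0,0,0],"claw": -0.1},
    {"slide": [0,0,0.0],"rot": [0,0,0],"claw": -0.1},
    {"slide": [0,0,-0.03],"rot": [0,0,0],"claw": -0.1},
    {"slide": [0,0,-0.07],"rot": [0,0,0],"claw": -0.1},
    {"slide": [0,0,-0.11],"rot": [0,0,0],"claw": -0.1}
  ]
}}

```text
t: 6.3
eef_pos: [0.4773, -0.4212, 0.1526]
orientation: [0.299, 3.119, -0.008]
force: [-0.2, -1.5, -0.5]
width: 0.0395
```

Run:
```python
from h import *
rel([.518,-.1515,.14],down(.438,.899));rel([.518,-.1515,.008],down(.438,.899))
d=ctrl.snapshot('wrist');cv2.imwrite('pics/w5.png',d['image'])
d=ctrl.snapshot('scene');crop(d['image'],140,120,200,150,4,'s5',20)
```

```text
slide [0.0114 0.2725 0.0114] rot [-0.003   0.009   0.2619] pos [ 0.4773 -0.4212  0.1526] t 6.3
slide [0.0126 0.2731 0.1434] rot [-0.003   0.009   0.2619] pos [ 0.4773 -0.4212  0.1526] t 6.3
```

View pics/s5.png

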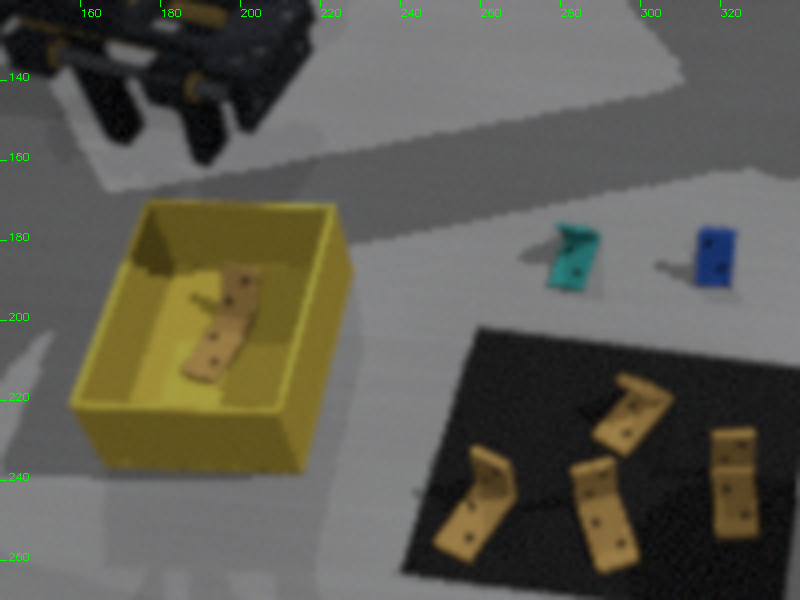

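The splayed bracket lies flat in the tub at (200,200). The folded one is next.

>>> {"op": "step_arm", "data": {
  "commands": [
    {"slide": [0.003,0.05,0.0],"rot": [0,0,0.1],"claw": 0.1},
    {"slide": [0.006,0.1,0.0],"rot": [-0.003,0.009,0.2],"claw": 0.1},
    {"slide": [0.008,0.15,0.0],"rot": [-0.003,0.009,0.262],"claw": 0.1},
    {"slide": [0.01,0.2,0.0],"rot": [-0.003,0.009,0.262],"claw": 0.1},
    {"slide": [0.012,0.25,0.0],"rot": [-0.003,0.009,0.262],"claw": 0.1},
    {"slide": [0.012,0.273,0.02],"rot": [-0.003,0.009,0.262],"claw": 0.1},
    {"slide": [0.0125,0.273,0.05],"rot": [-0.003,0.009,0.262],"claw": 0.1},
    {"slide": [0.0125,0.273,0.09],"rot": [-0.003,0.009,0.262],"claw": 0.1},
    {"slide": [0.0125,0.273,0.12],"rot": [-0.003,0.009,0.262],"claw": 0.1},
    {"slide": [0.0125,0.273,0.135],"rot": [-0.003,0.009,0.262],"claw": 0.1},
    {"slide": [0.0125,0.273,0.142],"rot": [-0.003,0.009,0.262],"claw": 0.1},
    {"slide": [0.0125,0.273,0.142],"rot": [-0.003,0.009,0.262],"claw": 0.1}
  ]
}}

```text
t: 7.6
eef_pos: [0.5203, -0.1546, 0.0114]
orientation: [0.704, 3.054, -0.01]
force: [0.1, 0.4, 0.7]
width: 0.0485
```

Run:
```python
from h import *
rel([.518,-.1515,.008],down(.438,.899))
d=ctrl.snapshot('wrist');cv2.imwrite('pics/w6.png',d['image'])
```

```text
slide [0.0034 0.0018 0.0034] rot [-0.0046  0.0084  0.    ] pos [ 0.5203 -0.1546  0.0114] t 7.6
```

View pics/w6.png

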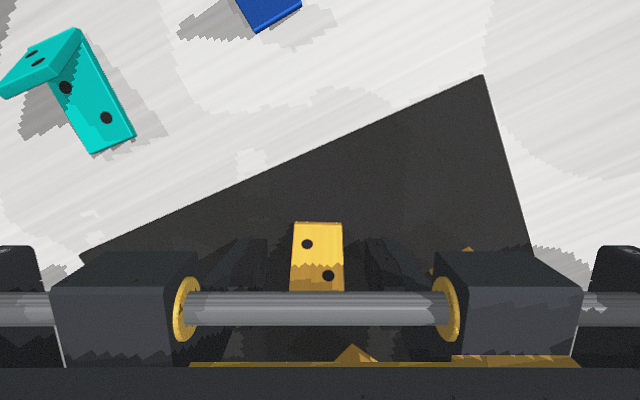

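The folded leaf is centred between the fingers at (318,258). I'll close and lift.

>>> {"op": "step_arm", "data": {
  "commands": [
    {"slide": [0.003,0.002,0.003],"rot": [0,0,0],"claw": 0.1},
    {"slide": [0.003,0.002,0.003],"rot": [0,0,0],"claw": -1},
    {"slide": [0.003,0.002,0.003],"rot": [0,0,0],"claw": -1},
    {"slide": [0.003,0.002,0.003],"rot": [0,0,0],"claw": -1},
    {"slide": [0.003,0.002,0.003],"rot": [0,0,0],"claw": -1},
    {"slide": [0.003,0.002,0.003],"rot": [0,0,0],"claw": -1},
    {"slide": [0.003,0.002,0.003],"rot": [0,0,0],"claw": -1},
    {"slide": [0.003,0.002,-0.03],"rot": [0,0,0],"claw": -1},
    {"slide": [0.003,0.002,-0.07],"rot": [0,0,0],"claw": -1},
    {"slide": [0.003,0.002,-0.12],"rot": [0,0,0],"claw": -1},
    {"slide": [0.003,0.002,-0.13],"rot": [0,0,0],"claw": -1}
  ]
}}

```text
t: 8.75
eef_pos: [0.5197, -0.1514, 0.1471]
orientation: [0.702, 3.045, -0.014]
force: [0.6, 0.9, -1.2]
width: 0.0233
```

Run:
```python
from h import *
rel([.512,-.4,.145],down(.188,.982));rel([.512,-.4,.04],down(.188,.982))
d=ctrl.snapshot('scene');crop(d['image'],140,120,200,150,4,'s7',20)
```

```text
slide [-0.1019 -0.2269  0.0051] rot [-0.0074  0.0171 -0.2639] pos [ 0.5197 -0.1514  0.1471] t 8.75
slide [-0.1    -0.2263  0.1101] rot [-0.0074  0.0171 -0.2639] pos [ 0.5197 -0.1514  0.1471] t 8.75
```

View pics/s7.png

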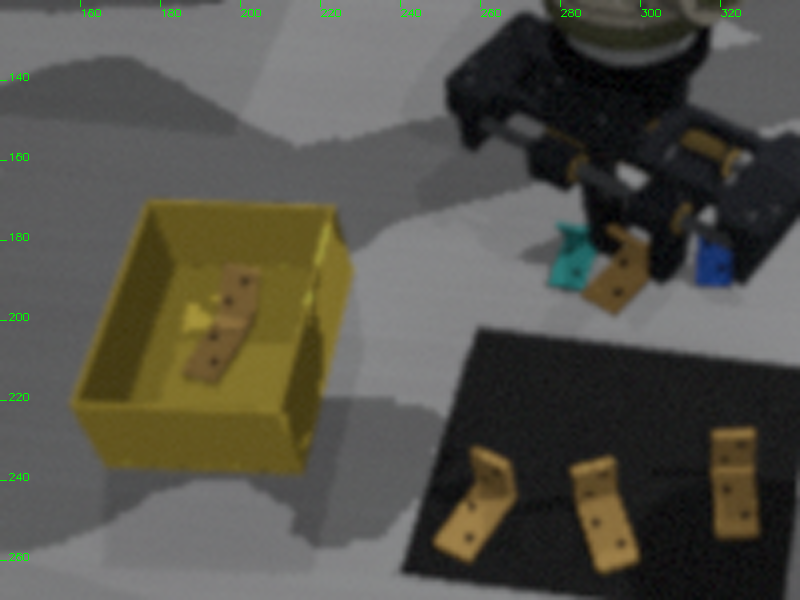

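Run:
```python
from h import *
rel([.535,-.4,.145],down(.188,.982));rel([.535,-.4,.04],down(.188,.982))
```

```text
slide [-0.123  -0.2168  0.0041] rot [-0.0071  0.0157 -0.264 ] pos [ 0.5193 -0.1512  0.146 ] t 8.8
slide [-0.1213 -0.2163  0.1091] rot [-0.0071  0.0157 -0.264 ] pos [ 0.5193 -0.1512  0.146 ] t 8.8
```

>>> {"op": "step_arm", "data": {
  "commands": [
    {"slide": [-0.024,-0.043,0.0],"rot": [0,0,-0.08],"claw": -1},
    {"slide": [-0.048,-0.086,0.0],"rot": [0,0,-0.16],"claw": -1},
    {"slide": [-0.072,-0.129,0.0],"rot": [0,0,-0.264],"claw": -1},
    {"slide": [-0.096,-0.172,0.0],"rot": [-0.007,0.016,-0.264],"claw": -1},
    {"slide": [-0.123,-0.217,0.0],"rot": [-0.007,0.016,-0.264],"claw": -1},
    {"slide": [-0.122,-0.217,0.01],"rot": [-0.007,0.016,-0.264],"claw": -1},
    {"slide": [-0.122,-0.217,0.05],"rot": [-0.007,0.016,-0.264],"claw": -1},
    {"slide": [-0.122,-0.217,0.085],"rot": [-0.007,0.016,-0.264],"claw": -1},
    {"slide": [-0.122,-0.217,0.1],"rot": [-0.007,0.016,-0.264],"claw": -1},
    {"slide": [-0.122,-0.217,0.105],"rot": [-0.007,0.016,-0.264],"claw": -1},
    {"slide": [-0.122,-0.217,0.107],"rot": [-0.007,0.016,-0.264],"claw": -1}
  ]
}}

```text
t: 9.9
eef_pos: [0.5356, -0.4008, 0.0424]
orientation: [-0.296, -3.128, 0.001]
force: [0.1, 0.6, -0.3]
width: 0.0238
```

Run:
```python
from h import *
s=ctrl.state();print(s['force'],s['width'],s['eef_pos'])
d=ctrl.snapshot('scene');crop(d['image'],140,120,200,150,4,'s8',20)
```

```text
[ 0.09823145  0.59355613 -0.30144142] 0.023778363190294662 [ 0.5356379  -0.400845    0.04236289]
```

View pics/s8.png

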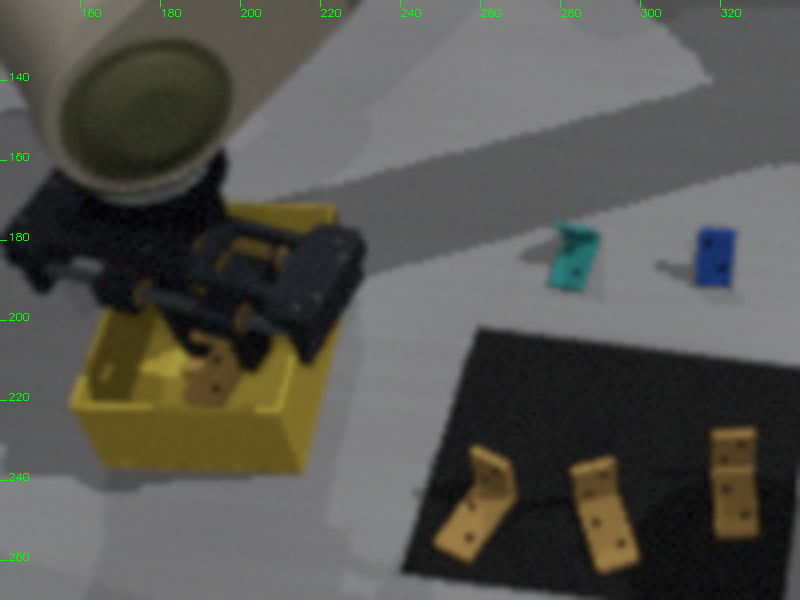

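It is inside the tub. I'll lower it a little, release, and lift.

>>> {"op": "step_arm", "data": {
  "commands": [
    {"slide": [0,0,0.008],"rot": [0,0,0],"claw": -1},
    {"slide": [0,0,0.01],"rot": [0,0,0],"claw": -0.15},
    {"slide": [0,0,0.01],"rot": [0,0,0],"claw": -0.15},
    {"slide": [0,0,0.01],"rot": [0,0,0],"claw": -0.15},
    {"slide": [0,0,0.01],"rot": [0,0,0],"claw": -0.15},
    {"slide": [0,0,-0.02],"rot": [0,0,0],"claw": -0.15},
    {"slide": [0,0,-0.06],"rot": [0,0,0],"claw": -0.15},
    {"slide": [0,0,-0.11],"rot": [0,0,0],"claw": -0.15},
    {"slide": [0,0,-0.16],"rot": [0,0,0],"claw": -0.15},
    {"slide": [0,0,-0.2],"rot": [0,0,0],"claw": 0.7}
  ]
}}

```text
t: 10.95
eef_pos: [0.5357, -0.4009, 0.2466]
orientation: [0.296, 3.125, -0.005]
force: [-0.0, 0.3, -0.1]
width: 0.0437
```

Run:
```python
from h import *
d=ctrl.snapshot('scene');crop(d['image'],140,120,200,150,4,'s9',20)
d=ctrl.snapshot('side');crop(d['image'],295,115,150,110,5,'si9',20)
print(ctrl.state()['t'])
```

```text
11.05
```

View pics/s9.png

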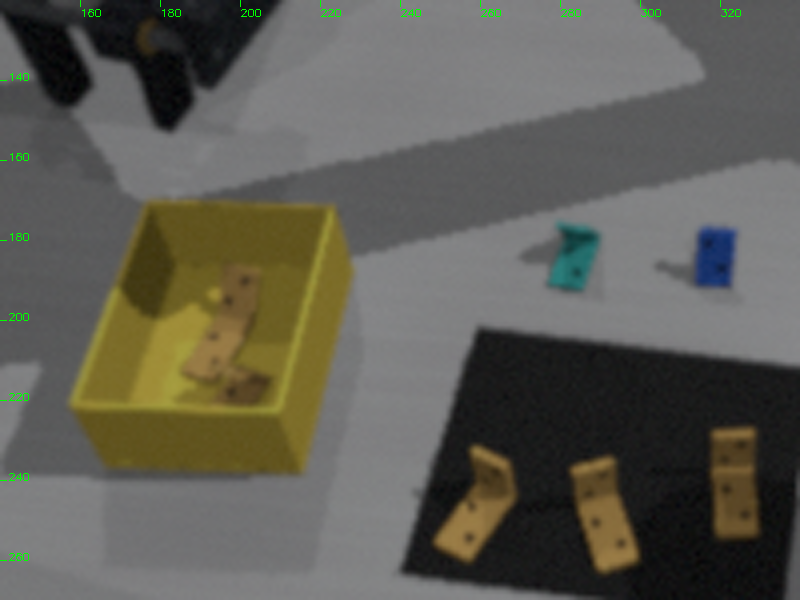

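View pics/si9.png

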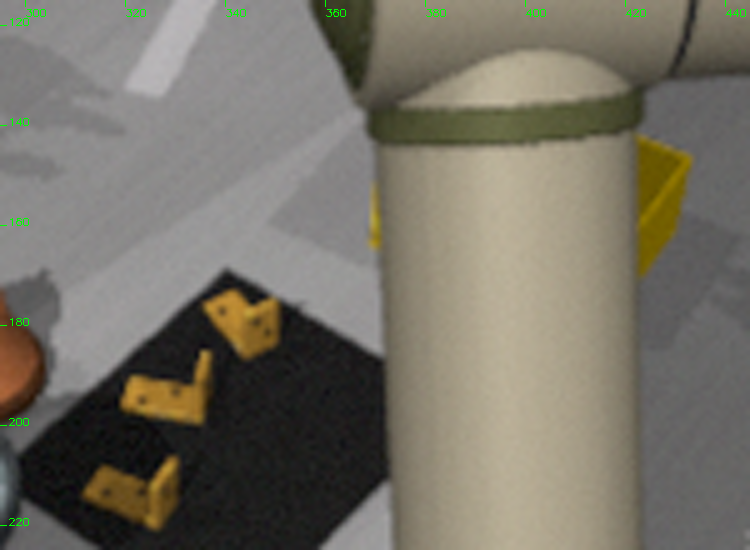

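Both bent brackets are in the tub, at (198,197) and (200,216), and the three square ones have not moved. Next is the magnifier: I'll move the hand above the collar, turned and tilted along the arm.

```bash
cat >> h.py <<'E'
def mag(az,tilt=np.radians(15)):
    "collar frame columns x,y,z ; az = horizontal direction angle of the outward axis"
    x=np.array([np.cos(az)*np.cos(tilt),np.sin(az)*np.cos(tilt),np.sin(tilt)]);y=np.array([-np.sin(az),np.cos(az),0]);return np.c_[x,y,np.cross(x,y)]
def magtool(C): return np.c_[-C[:,0],C[:,1],-C[:,2]]
E
python3 - <<'E'
from h import *
C=mag(np.arctan2(-.998,.06)); print(C)
rel([.588,.20,.27],magtool(C))
print(ctrl.state()['joints'])
E
```

```text
[[ 0.05796703  0.99819766 -0.01553222]
 [-0.9641849   0.06001188  0.25835257]
 [ 0.25881905  0.          0.96592583]]
slide [ 0.0624  0.6007 -0.0254] rot [ 0.173  -0.2088  1.3136] pos [ 0.5368 -0.402   0.2499] t 11.05
[-8.16957931e-01  6.39208092e-01  9.74042351e-01 -3.31729342e-04
  1.51571455e+00 -2.19902471e+00]
```

>>> {"op": "step_arm", "data": {
  "commands": [
    {"slide": [0.0,0.02,-0.05],"rot": [0,0,0.1],"claw": 0.7},
    {"slide": [0.01,0.07,-0.06],"rot": [0.017,-0.02,0.25],"claw": 0.7},
    {"slide": [0.06,0.6,-0.055],"rot": [0.173,-0.209,1.314],"claw": 0.7},
    {"slide": [0.06,0.6,-0.055],"rot": [0.173,-0.209,1.314],"claw": 0.7},
    {"slide": [0.06,0.6,-0.055],"rot": [0.173,-0.209,1.314],"claw": 0.7},
    {"slide": [0.06,0.6,-0.055],"rot": [0.173,-0.209,1.314],"claw": 0.7},
    {"slide": [0.06,0.6,-0.055],"rot": [0.173,-0.209,1.314],"claw": 0.7},
    {"slide": [0.06,0.6,-0.055],"rot": [0.173,-0.209,1.314],"claw": 0.7},
    {"slide": [0.06,0.6,-0.055],"rot": [0.173,-0.209,1.314],"claw": 0.7},
    {"slide": [0.06,0.6,-0.055],"rot": [0.173,-0.209,1.314],"claw": 0.7},
    {"slide": [0.06,0.6,-0.055],"rot": [0.173,-0.209,1.314],"claw": 0.7},
    {"slide": [0.06,0.6,-0.055],"rot": [0.173,-0.209,1.314],"claw": 0.7}
  ]
}}

```text
t: 12.25
eef_pos: [0.5826, 0.1215, 0.2999]
orientation: [2.016, 2.139, -0.266]
force: [0.6, -0.4, 0.5]
width: 0.0746
```

Run:
```python
from h import *
C=mag(np.arctan2(-.998,.06)); rel([.588,.20,.28],magtool(C))
print(ctrl.state()['joints'])
```

```text
slide [ 0.0806  0.01   -0.0011] rot [-0.0008  0.0003 -0.0006] pos [0.5826 0.1215 0.2999] t 12.25
[ 0.11771426  0.47517163  1.12916128 -0.26165694  1.55415913  0.0649802 ]
```

>>> {"op": "step_arm", "data": {
  "commands": [
    {"slide": [0.05,0.01,0],"rot": [0,0,0],"claw": 0.7},
    {"slide": [0.08,0.01,0],"rot": [0,0,0],"claw": 0.7},
    {"slide": [0.08,0.01,0],"rot": [0,0,0],"claw": 0.7},
    {"slide": [0.08,0.01,0],"rot": [0,0,0],"claw": 0.7}
  ]
}}

```text
t: 12.65
eef_pos: [0.5878, 0.1992, 0.2784]
orientation: [2.015, 2.141, -0.268]
force: [0.0, -0.6, 0.4]
width: 0.0751
```

Run:
```python
from h import *
import pickle
V={n:ctrl.snapshot(n) for n in('wrist','scene','side')};V['s']=ctrl.state()
pickle.dump(V,open('v10.pkl','wb'))
print(V['s']['eef_pos'],V['s']['width'],V['s']['t'])
cv2.imwrite('pics/w10.png',cv2.resize(V['wrist']['image'],None,fx=1.25,fy=1.25))
crop(V['scene']['image'],365,150,190,130,4,'s10',10);crop(V['side']['image'],170,180,140,150,4,'si10',10)
```

```text
[0.58824691 0.19784619 0.27958143] 0.07480948916415352 12.8
```

View pics/w10.png

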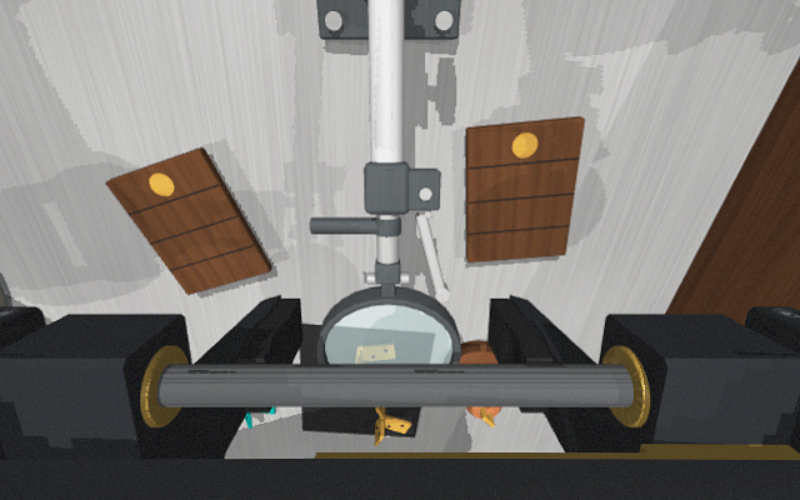

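View pics/si10.png

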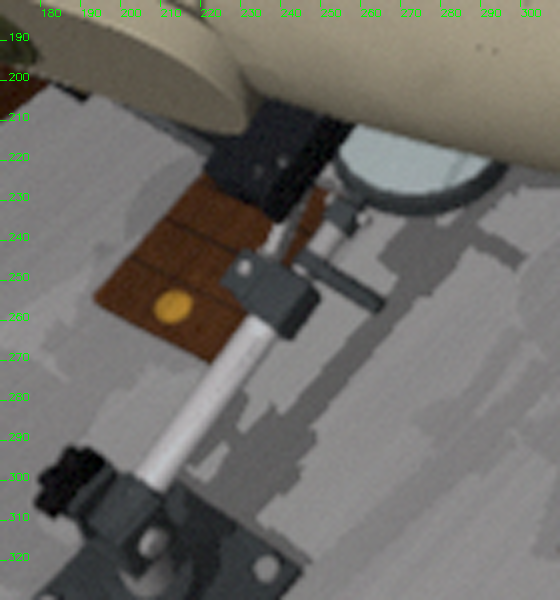

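View pics/s10.png

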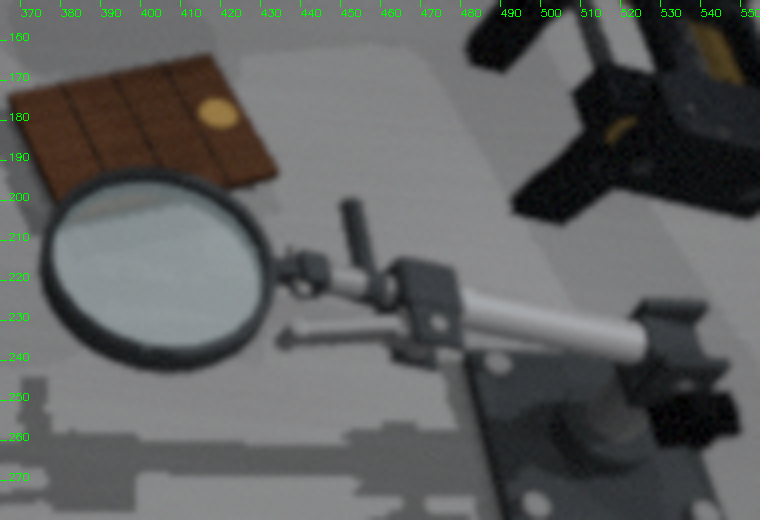

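Run:
```python
from h import *
import pickle
V=pickle.load(open('v10.pkl','rb'))
crop(V['wrist']['image'],240,120,130,122,6,'w10c',10)
crop(V['scene']['image'],430,195,60,52,13,'s10c',10)
crop(V['side']['image'],215,220,60,50,13,'si10c',10)
```

```text
(no output)
```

View pics/w10c.png

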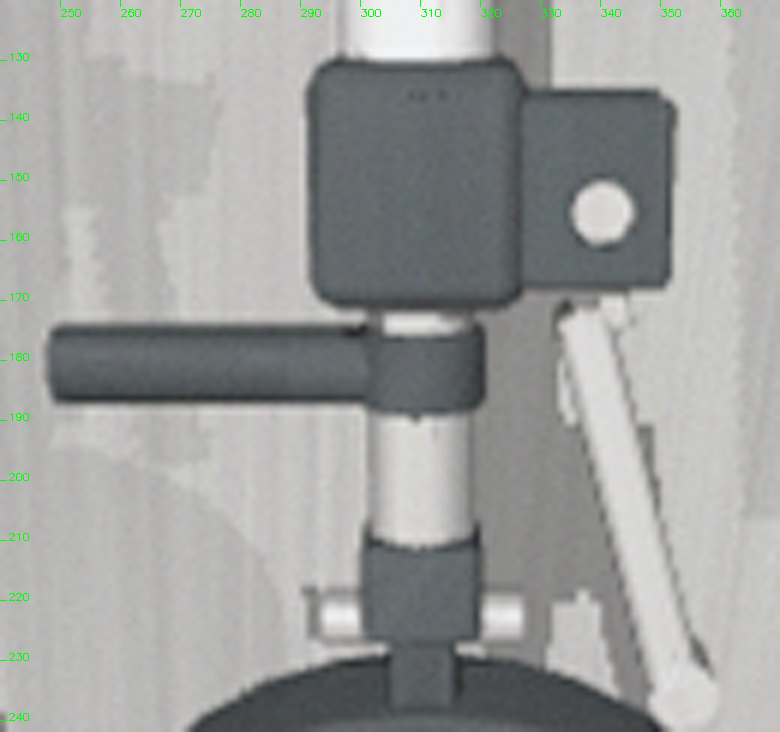

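View pics/s10c.png

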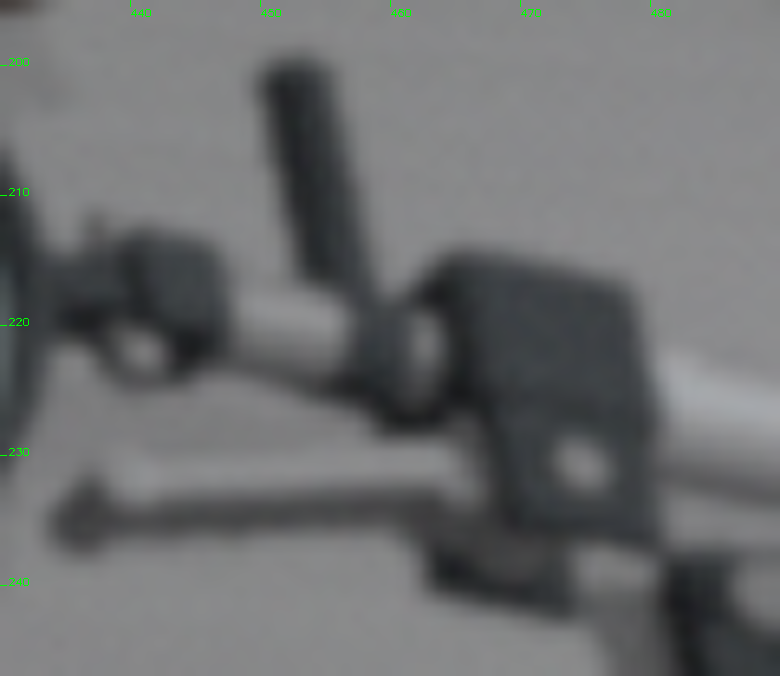

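View pics/si10c.png

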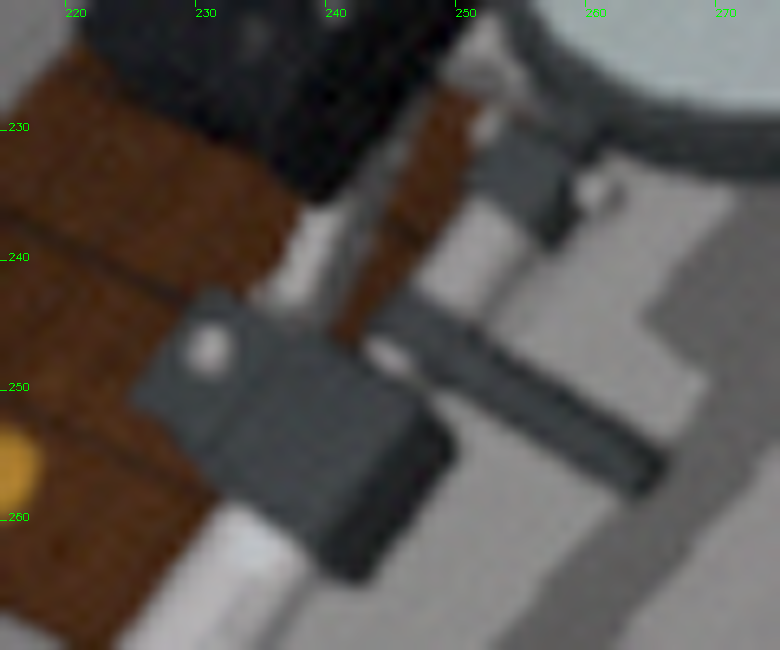

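Run:
```python
from h import *
import pickle
np.set_printoptions(precision=4,suppress=True)
V=pickle.load(open('v10.pkl','rb'));w,a,b,s=V['wrist'],V['scene'],V['side'],V['s']
wc=lambda x,y:(240+x/6,120+y/6); ac=lambda x,y:(430+x/13,195+y/13); bc=lambda x,y:(215+x/13,220+y/13)
R0=R.from_rotvec(s['orientation']);C=mag(np.arctan2(-.998,.06))
pts={'pin':(wc(603,212),ac(585,465),bc(207,347)),'bartip':(wc(50,364),ac(297,68),bc(650,478)),
'mouth-':(wc(314,300),ac(455,252),bc(452,440)),'rear-':(wc(312,66),ac(628,285),bc(320,570)),'levertip':(wc(685,695),ac(80,520),None)}
for k,(p,q,r) in pts.items():
    L=[(w,p),(a,q)]+([(b,r)] if r else [])
    X,e=tri(L); print(k,X,'tool',R0.inv().apply(X-s['eef_pos']),'res',np.array(e),'| w+scene',tri(L[:2])[0])
o,v=ray(w,[wc(417,300),wc(420,480),wc(420,20)]); print('axis rays tool',R0.inv().apply(v)/R0.inv().apply(v)[:,2:], R0.inv().apply(o-s['eef_pos']))
```

```text
pin [0.6079 0.2062 0.1594] tool [0.0381 0.0201 0.1142] res [0.0011 0.0021 0.0012] | w+scene [0.6086 0.2066 0.1604]
bartip [0.5299 0.1745 0.1516] tool [ 0.0139 -0.0596  0.1288] res [0.0013 0.0019 0.0011] | w+scene [0.531  0.1749 0.1532]
mouth- [0.5661 0.1911 0.1542] tool [ 0.0272 -0.0225  0.1226] res [0.0044 0.0047 0.0045] | w+scene [0.5704 0.1919 0.1609]
rear- [0.5659 0.2219 0.1485] tool [ 0.0584 -0.0209  0.1201] res [0.0026 0.0022 0.002 ] | w+scene [0.5681 0.2217 0.1524]
levertip [0.6292 0.1294 0.164 ] tool [-0.0383  0.0369  0.1299] res [0.002 0.002] | w+scene [0.6292 0.1294 0.164 ]
axis rays tool [[-0.1757 -0.0202  1.    ]
 [-0.2748 -0.0188  1.    ]
 [-0.0315 -0.0182  1.    ]] [ 0.0705 -0.0004 -0.1458]
```

The wrist view shows the pin at (340.5,155), the bar at (248–300,181) and the axis at column 310. Triangulation gives the axis at tool y ≈ −5.3 mm, with mutually consistent positions for mouth, pin and bar. Next I'll go down astride the collar, opened to about 82 mm.

```bash
cat >> h.py <<'E'
import pickle,os
def collar():
    V=pickle.load(open('v10.pkl','rb'));s=V['s'];R0=R.from_rotvec(s['orientation'])
    return R0.apply([.024,-.0053,.136])+s['eef_pos'],mag(np.arctan2(-.998,.06))
def tgt(xc,yc=.0075,zc=0.):
    "TCP for grasp point at collar coords"
    o,C=collar(); return o+C@np.array([xc,yc,zc-.019]),magtool(C)
E
python3 - <<'E'
from h import *
print(collar()[0])
rel(*tgt(-.012));rel(*tgt(-.012,zc=.06))
E
```

```text
[0.58365098 0.18548724 0.14200882]
slide [0.036  0.0022 0.155 ] rot [-0.0006  0.0004 -0.0023] pos [0.5882 0.1978 0.2796] t 12.8
slide [0.036  0.0021 0.095 ] rot [-0.0006  0.0004 -0.0023] pos [0.5882 0.1978 0.2796] t 12.8
```

>>> {"op": "step_arm", "data": {
  "commands": [
    {"slide": [0.036,0.002,0.0],"rot": [0,0,0],"claw": 0.86},
    {"slide": [0.036,0.002,0.03],"rot": [0,0,0],"claw": 0.86},
    {"slide": [0.036,0.002,0.06],"rot": [0,0,0],"claw": 0.86},
    {"slide": [0.036,0.002,0.075],"rot": [0,0,0],"claw": 0.86},
    {"slide": [0.036,0.002,0.08],"rot": [0,0,0],"claw": 0.86},
    {"slide": [0.036,0.002,0.08],"rot": [0,0,0],"claw": 0.86}
  ]
}}

```text
t: 13.4
eef_pos: [0.5897, 0.2111, 0.1933]
orientation: [2.019, 2.136, -0.266]
force: [-0.1, -0.2, 1.4]
width: 0.082
```

Run:
```python
from h import *
rel(*tgt(-.012))
print(ctrl.state()['width'])
d=ctrl.snapshot('wrist');cv2.imwrite('pics/w11.png',cv2.resize(d['image'],None,fx=1.25,fy=1.25))
d=ctrl.snapshot('scene');crop(d['image'],400,140,150,110,5,'s11',10)
```

```text
slide [0.0009 0.     0.0751] rot [-0.0009  0.0004 -0.0036] pos [0.5897 0.2111 0.1933] t 13.4
0.0819914544602019
```

View pics/w11.png

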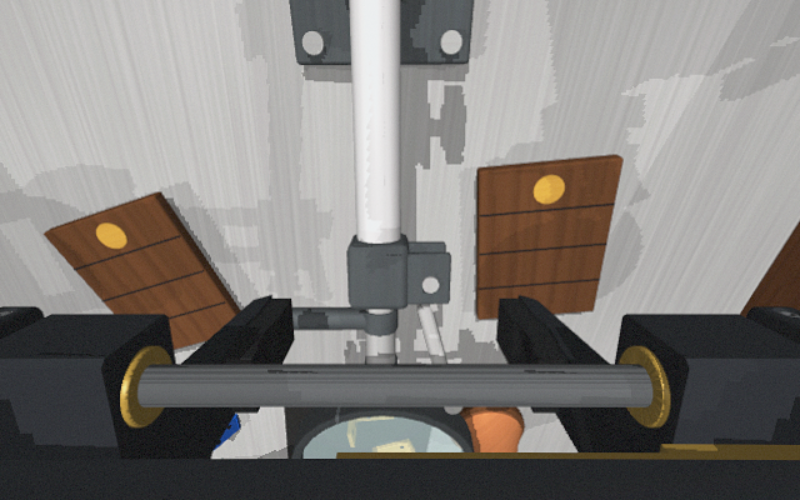

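View pics/s11.png

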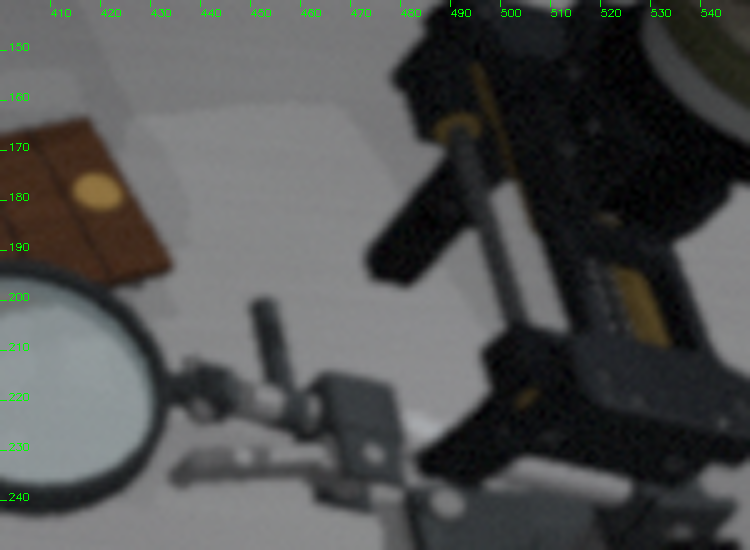

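>>> {"op": "step_arm", "data": {
  "commands": [
    {"slide": [0.001,0,0.02],"rot": [0,0,0],"claw": 0.86},
    {"slide": [0.001,0,0.04],"rot": [0,0,0],"claw": 0.86},
    {"slide": [0.001,0,0.05],"rot": [0,0,0],"claw": 0.86},
    {"slide": [0.001,0,0.05],"rot": [0,0,0],"claw": 0.86}
  ]
}}

```text
t: 13.9
eef_pos: [0.5906, 0.1996, 0.1454]
orientation: [2.018, 2.136, -0.265]
force: [0.4, -0.6, -0.3]
width: 0.0818
```

Run:
```python
from h import *
rel(*tgt(-.012))
s=ctrl.state();print(s['width'],s['force'])
d=ctrl.snapshot('scene');crop(d['image'],420,160,110,90,7,'s12',10)
d=ctrl.snapshot('side');crop(d['image'],180,190,120,120,5,'si12',10)
d=ctrl.snapshot('wrist');cv2.imwrite('pics/w12.png',cv2.resize(d['image'],None,fx=1.25,fy=1.25))
```

```text
slide [-0.0003 -0.0003  0.0258] rot [ 0.0001  0.0002 -0.0034] pos [0.5906 0.1996 0.1454] t 13.9
0.08178252451733684 [ 0.3661684  -0.62257054 -0.30227366]
```

View pics/s12.png

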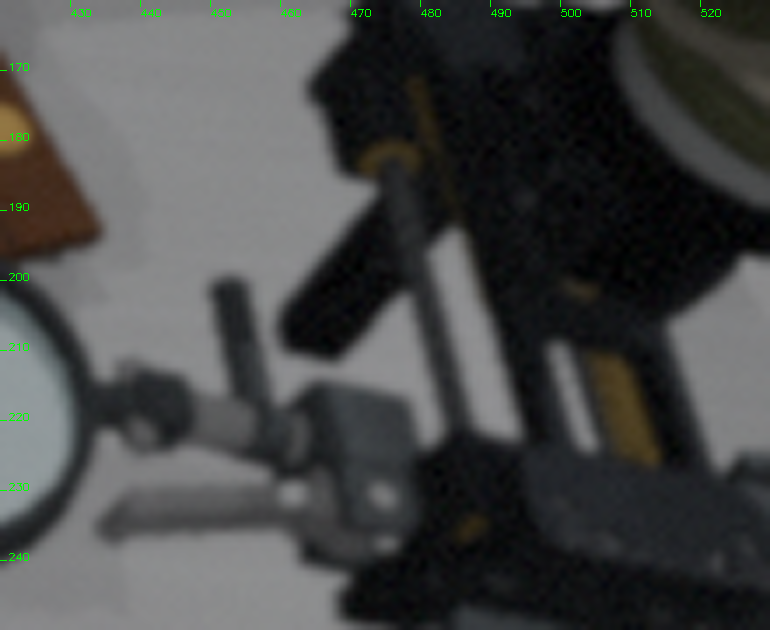

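View pics/w12.png

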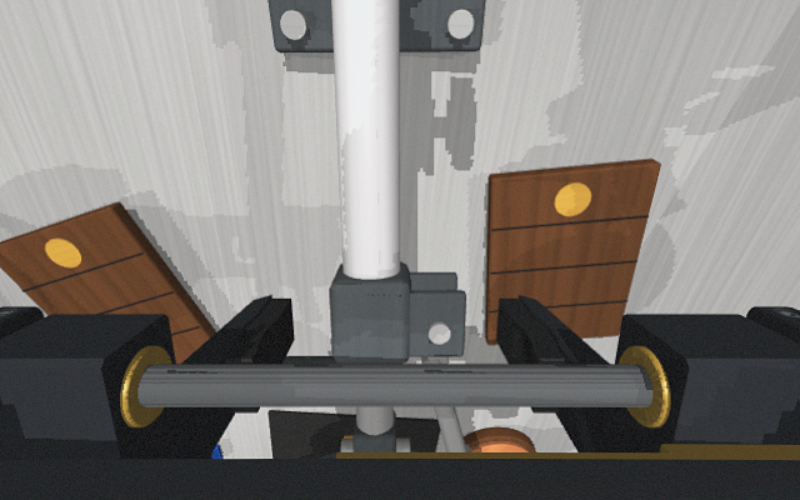

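View pics/si12.png

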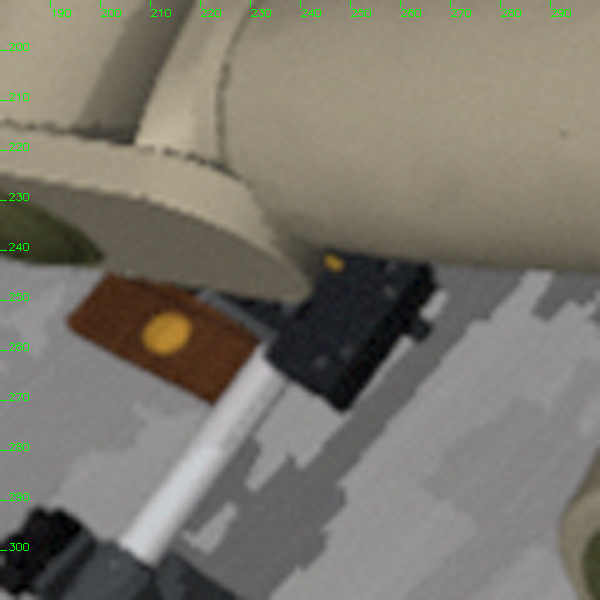

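The fingers pass evenly on both sides (wrist: tips at x≈290 and 500, collar plus lug at 332–465). I'll go down the last 26 mm.

>>> {"op": "step_arm", "data": {
  "commands": [
    {"slide": [0,0,0.012],"rot": [0,0,0],"claw": 0.86},
    {"slide": [0,0,0.024],"rot": [0,0,0],"claw": 0.86},
    {"slide": [0,0,0.026],"rot": [0,0,0],"claw": 0.86},
    {"slide": [0,0,0.026],"rot": [0,0,0],"claw": 0.86}
  ]
}}

```text
t: 14.45
eef_pos: [0.5915, 0.1932, 0.1212]
orientation: [2.018, 2.136, -0.262]
force: [0.3, 0.0, -0.6]
width: 0.0819
```

Run:
```python
from h import *
rel(*tgt(-.012));rel(*tgt(.034))
s=ctrl.state();print(s['width'],s['force'])
d=ctrl.snapshot('scene');crop(d['image'],420,160,110,90,7,'s13',10)
```

```text
slide [-0.0004 -0.0008  0.0008] rot [ 0.0019 -0.0001 -0.0036] pos [0.5915 0.1932 0.1212] t 14.45
slide [-0.0464 -0.0006  0.0008] rot [ 0.0019 -0.0001 -0.0036] pos [0.5915 0.1932 0.1212] t 14.45
0.08193251103985219 [ 0.26856157  0.00968649 -0.55378744]
```

View pics/s13.png

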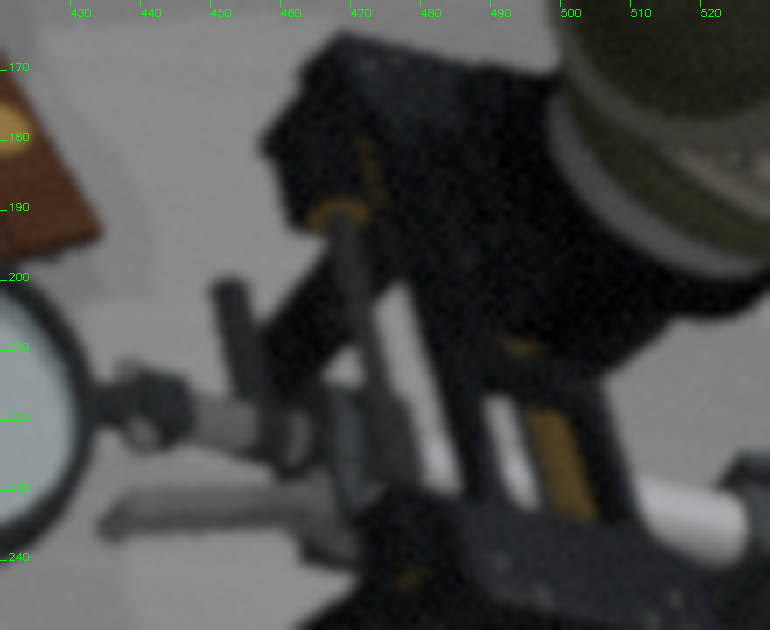

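>>> {"op": "step_arm", "data": {
  "commands": [
    {"slide": [-0.004,0,0],"rot": [0,0,0],"claw": 0.86},
    {"slide": [-0.01,0,0],"rot": [0,0,0],"claw": 0.86},
    {"slide": [-0.017,0,0],"rot": [0,0,0],"claw": 0.86},
    {"slide": [-0.024,0,0],"rot": [0,0,0],"claw": 0.86},
    {"slide": [-0.031,0,0],"rot": [0,0,0],"claw": 0.86},
    {"slide": [-0.037,0,0],"rot": [0,0,0],"claw": 0.86},
    {"slide": [-0.042,0,0],"rot": [0,0,0],"claw": 0.86},
    {"slide": [-0.045,0,0],"rot": [0,0,0],"claw": 0.86},
    {"slide": [-0.046,0,0],"rot": [0,0,0],"claw": 0.86},
    {"slide": [-0.046,0,0],"rot": [0,0,0],"claw": 0.86}
  ]
}}

```text
t: 15.5
eef_pos: [0.5942, 0.1489, 0.1337]
orientation: [2.017, 2.135, -0.262]
force: [0.6, 1.3, 1.0]
width: 0.0819
```

Run:
```python
from h import *
rel(*tgt(.035))
s=ctrl.state();print(s['width'],s['force'])
V={n:ctrl.snapshot(n) for n in('wrist','scene','side')};pickle.dump(V,open('v14.pkl','wb'))
crop(V['scene']['image'],410,170,100,80,8,'s14',10)
crop(V['side']['image'],200,190,110,100,6,'si14',10)
cv2.imwrite('pics/w14.png',cv2.resize(V['wrist']['image'],None,fx=1.25,fy=1.25))
```

```text
slide [-0.0013 -0.0008  0.0013] rot [ 0.0027 -0.0002 -0.0037] pos [0.5942 0.1489 0.1337] t 15.5
0.08190661141933378 [0.62012062 1.33658401 1.00406305]
```

View pics/s14.png

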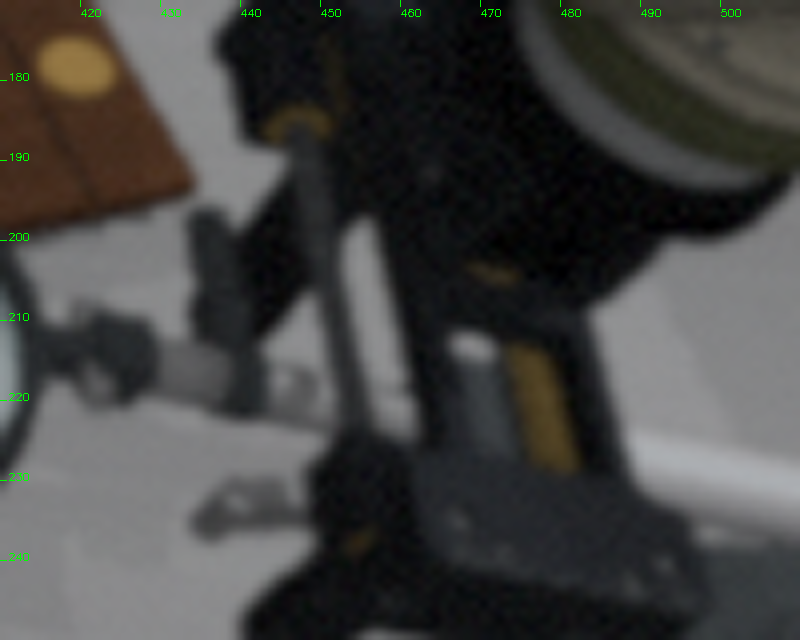

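View pics/w14.png

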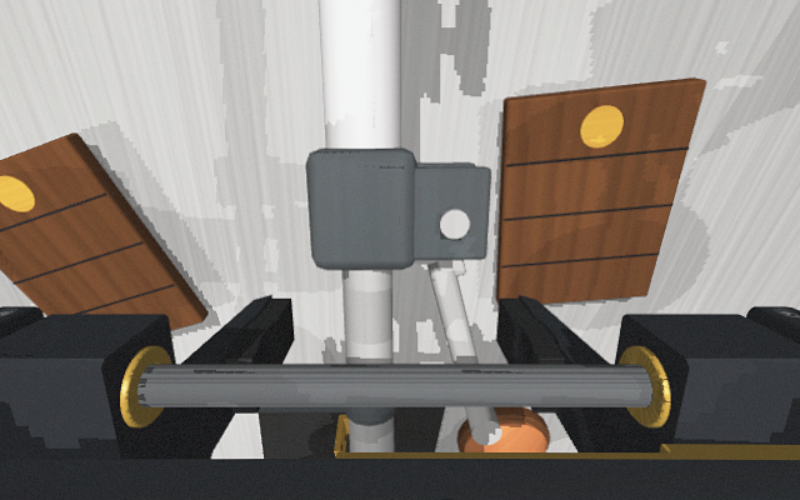

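View pics/si14.png

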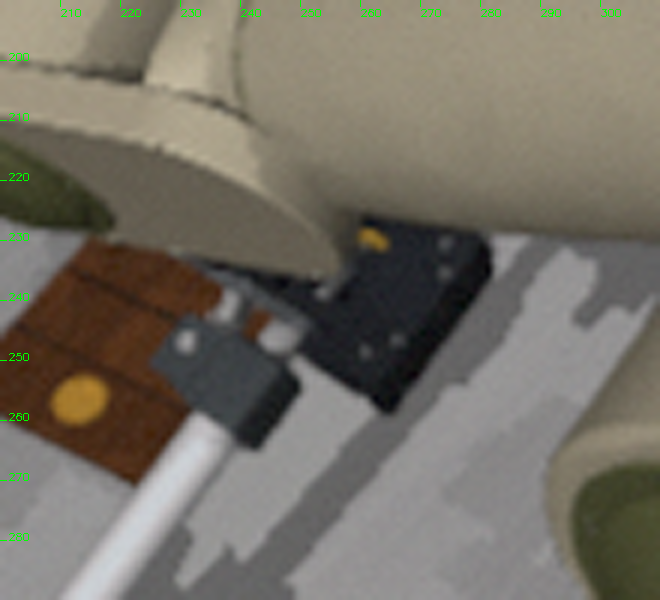

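Run:
```python
from h import *
np.set_printoptions(precision=4,suppress=True)
V=pickle.load(open('v14.pkl','rb'));V0=pickle.load(open('v10.pkl','rb'))
o,C=collar(); P=o+C@[.01,-.054,.003]
for d in(0,.034,.038,.042,.046): print(d,proj(V['scene'],P+C[:,0]*d))
crop(V['wrist']['image'],235,195,110,100,7,'w14c',10)
crop(V['scene']['image'],425,190,50,45,14,'s14c',10)
print('mouth in wrist',proj(V['wrist'],[o+C@[0,0,8e-3],o+C@[0,0,15e-3]]))
```

```text
0 [[450.993  200.9898]]
0.034 [[436.3557 197.6958]]
0.038 [[434.6191 197.3049]]
0.042 [[432.8794 196.9132]]
0.046 [[431.1366 196.5209]]
mouth in wrist [[294.6284 204.8562]
 [293.4908 210.0561]]
```

View pics/w14c.png

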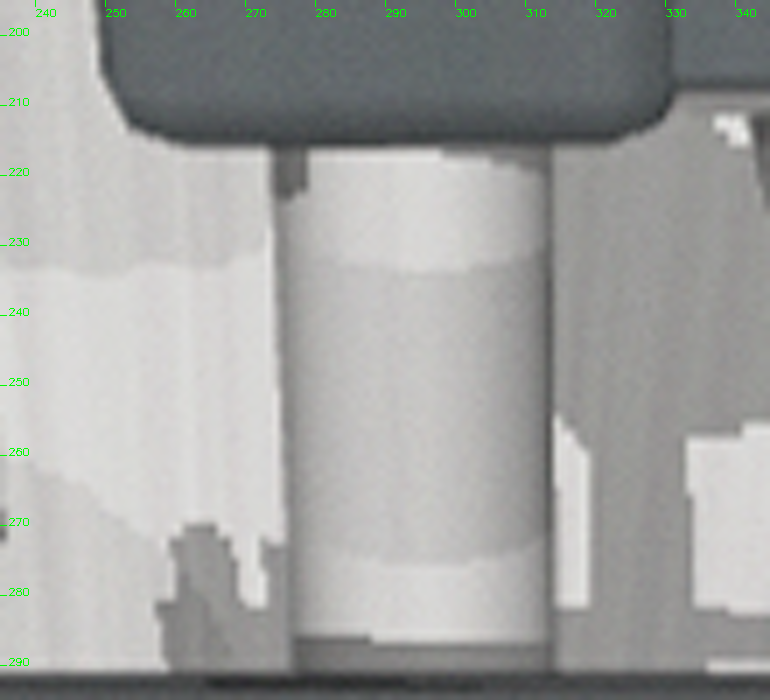

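View pics/s14c.png

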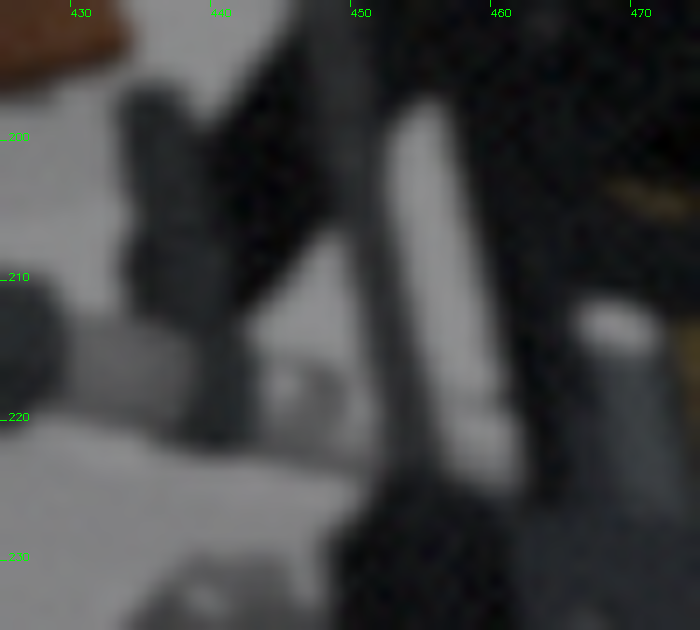

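The mark is not visible yet (wrist mouth edge at row 215). The bar has moved about 39 mm by its scene pixels. I'll advance a few mm until the ring just shows.

>>> {"op": "step_arm", "data": {
  "commands": [
    {"slide": [-0.002,0,0],"rot": [0,0,0],"claw": 0.86},
    {"slide": [-0.003,0,0],"rot": [0,0,0],"claw": 0.86},
    {"slide": [-0.003,0,0],"rot": [0,0,0],"claw": 0.86}
  ]
}}

```text
t: 15.95
eef_pos: [0.5943, 0.1461, 0.1344]
orientation: [2.017, 2.135, -0.262]
force: [1.0, 0.7, 0.2]
width: 0.0817
```

Run:
```python
from h import *
rel(*tgt(.035))
V={n:ctrl.snapshot(n) for n in('wrist','scene')};pickle.dump(V,open('v15.pkl','wb'))
crop(V['wrist']['image'],235,185,110,70,7,'w15c',10)
crop(V['scene']['image'],425,190,50,45,10,'s15c',10)
print(ctrl.state()['force'])
```

```text
slide [ 0.0016 -0.0008  0.0013] rot [ 0.0027 -0.0001 -0.0035] pos [0.5943 0.1461 0.1344] t 15.95
[0.80549588 1.48008421 1.01929766]
```

View pics/w15c.png

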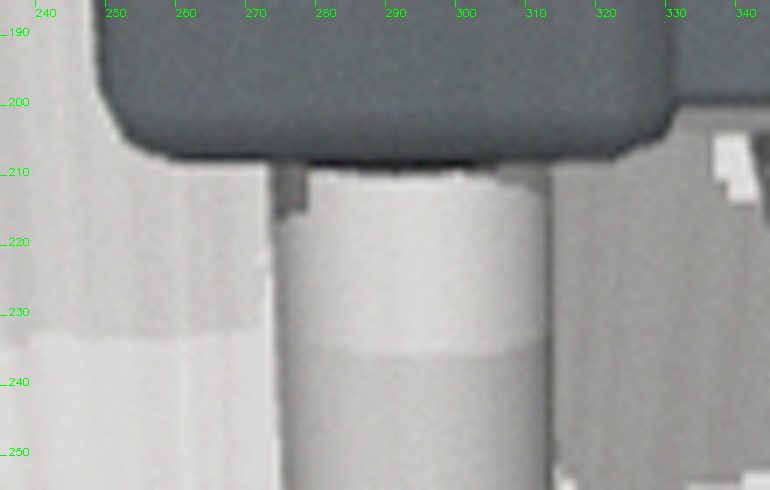

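View pics/s15c.png

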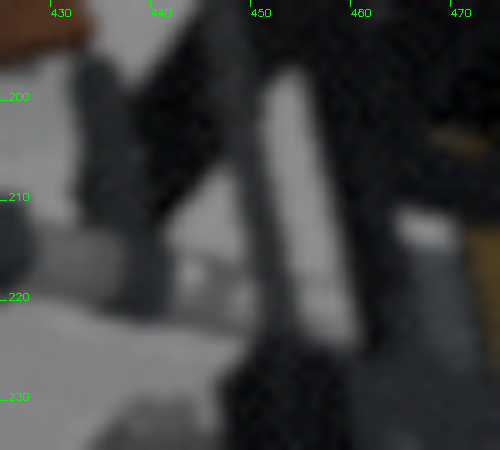

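A dark sliver of the ring now shows at the mouth (wrist (290,209)), so the mark is at or just beyond the mouth. I'll close partway first.

>>> {"op": "step_arm", "data": {
  "commands": [
    {"slide": [0,-0.001,0],"rot": [0,0,0],"claw": 0.4},
    {"slide": [0,-0.001,0],"rot": [0,0,0],"claw": 0.1},
    {"slide": [0,-0.001,0],"rot": [0,0,0],"claw": -0.05},
    {"slide": [0,-0.001,0],"rot": [0,0,0],"claw": -0.05},
    {"slide": [0,-0.001,0],"rot": [0,0,0],"claw": -0.05}
  ],
  "grip_force": 40
}}

```text
t: 16.55
eef_pos: [0.5935, 0.146, 0.1344]
orientation: [2.017, 2.135, -0.261]
force: [0.7, -0.3, -0.2]
width: 0.0443
```

Run:
```python
from h import *
rel(*tgt(.035))
V={n:ctrl.snapshot(n) for n in('wrist','scene')};pickle.dump(V,open('v16.pkl','wb'))
crop(V['wrist']['image'],215,175,150,120,5,'w16c',10)
s=ctrl.state();print(s['force'],s['width'])
```

```text
slide [0.0017 0.     0.0013] rot [ 0.0031  0.0001 -0.0036] pos [0.5935 0.146  0.1344] t 16.55
[0.02119129 0.94979095 0.15601484] 0.04182552396041806
```

View pics/w16c.png

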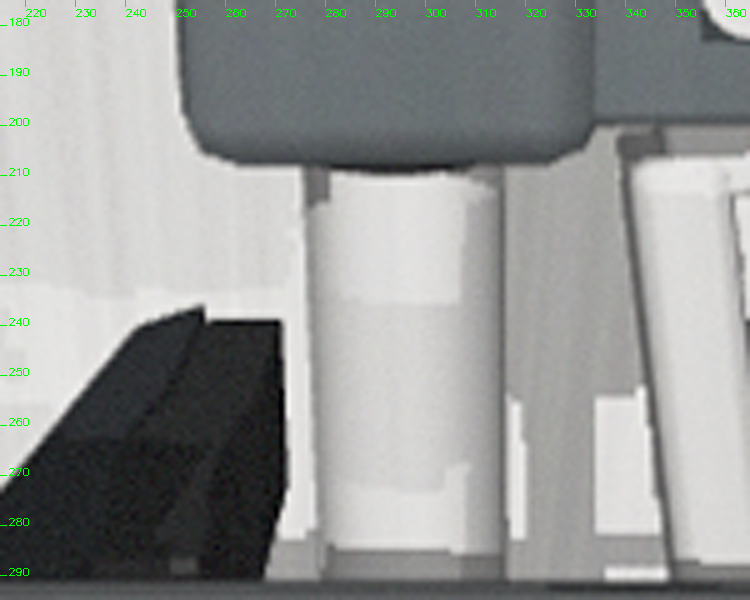

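The ring is still at the mouth and the leg finger is about 4 mm from the flank. Now I close fully.

>>> {"op": "step_arm", "data": {
  "commands": [
    {"slide": [-0.0005,0,0],"rot": [0,0,0],"claw": -0.2},
    {"slide": [-0.0005,0,0],"rot": [0,0,0],"claw": -0.4},
    {"slide": [-0.001,0,0],"rot": [0,0,0],"claw": -1},
    {"slide": [-0.001,0,0],"rot": [0,0,0],"claw": -1},
    {"slide": [-0.001,0,0],"rot": [0,0,0],"claw": -1},
    {"slide": [-0.001,0,0],"rot": [0,0,0],"claw": -1}
  ],
  "grip_force": 40
}}

```text
t: 17.25
eef_pos: [0.5934, 0.1459, 0.1345]
orientation: [2.018, 2.136, -0.26]
force: [-0.3, 6.3, -2.9]
width: 0.028
```

Run:
```python
from h import *
rel(*tgt(.035))
V={n:ctrl.snapshot(n) for n in('wrist','scene')};pickle.dump(V,open('v17.pkl','wb'))
crop(V['wrist']['image'],215,175,150,120,5,'w17c',10)
s=ctrl.state();print(s['force'],s['width'])
```

```text
slide [0.0017 0.0002 0.0013] rot [ 0.0032 -0.0015 -0.0034] pos [0.5934 0.1459 0.1345] t 17.25
[-0.14002918  6.95994093 -3.16220435] 0.027806550455022526
```

View pics/w17c.png

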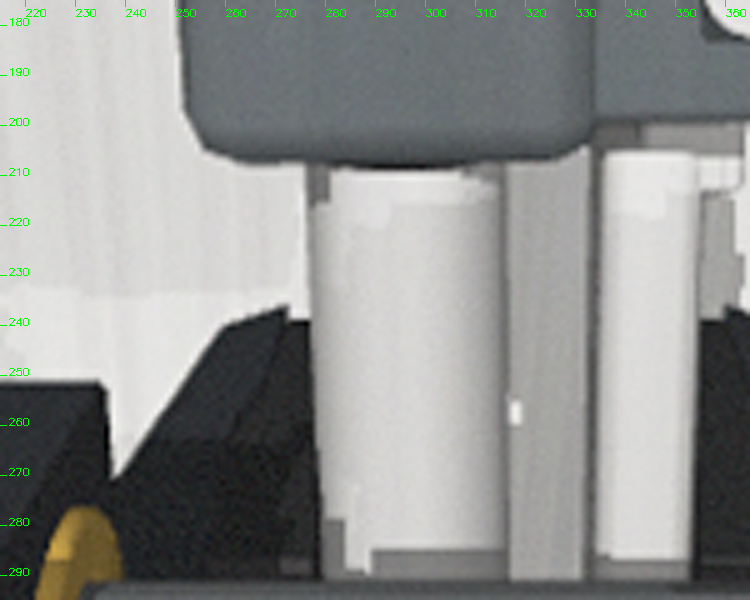

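The lever now lies parallel to the leg with a gap of about 7 mm (17 px against 38 px for the 16 mm leg). The ring's edge is still at the mouth. I'll hold for half a second to check it is stable.

>>> {"op": "step_arm", "data": {
  "commands": [
    {"slide": [-0.001,0,0],"rot": [0,0,0],"claw": -1},
    {"slide": [-0.001,0,0],"rot": [0,0,0],"claw": -1},
    {"slide": [-0.001,0,0],"rot": [0,0,0],"claw": -1},
    {"slide": [-0.001,0,0],"rot": [0,0,0],"claw": -1},
    {"slide": [-0.001,0,0],"rot": [0,0,0],"claw": -1}
  ],
  "grip_force": 40
}}

```text
t: 17.85
eef_pos: [0.5934, 0.1459, 0.1345]
orientation: [2.018, 2.137, -0.258]
force: [-0.0, 6.5, -2.4]
width: 0.0277
```

Run:
```python
from h import *
rel(*tgt(.035))
V={n:ctrl.snapshot(n) for n in('wrist','scene','side')};pickle.dump(V,open('v18.pkl','wb'))
crop(V['wrist']['image'],235,185,110,70,7,'w18c',10)
crop(V['scene']['image'],140,150,340,150,2,'s18',20)
s=ctrl.state();print(s['force'],s['width'])
```

```text
slide [0.0017 0.0002 0.0013] rot [ 0.0037 -0.0032 -0.0032] pos [0.5934 0.1459 0.1345] t 17.85
[ 0.95317313  7.0750955  -1.88733068] 0.028090893037311153
```

View pics/w18c.png

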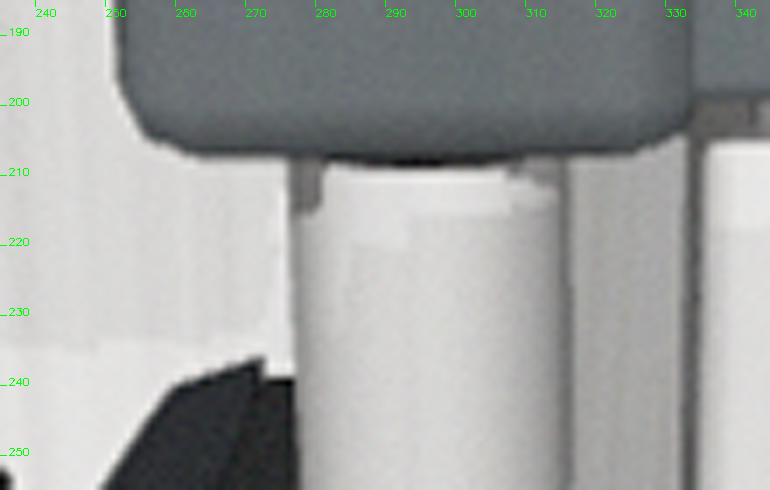

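View pics/s18.png

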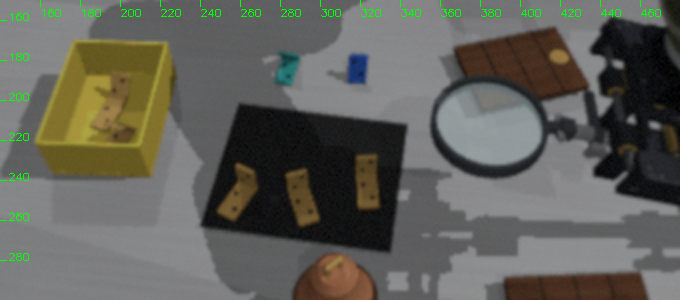

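The grip is stable and everything else is in place. I'm handing in.

Run:
```python
from station import ctrl
print(ctrl.job_done())
```

```text
the job is handed in; nothing more can be done
None
```

Both bent brackets are in the tub, and the arm is holding the magnifier's leg at its mark with the cam lever squeezed shut, ready for you to tighten the knob. I handed the job in at about 18 s; it reports no verdict.

**Last checks:**
- **Brackets:** both bent ones show inside the tub in the last overhead picture. The three square brackets, the bell and the hatch covers show no visible movement.
- **Leg:** a thin edge of the black ring showed at the collar's mouth after closing, which puts the leg at about 42–43 mm out. Only that edge was visible past the collar, so the figure is inferred from it, the arm's travel and how far the pull bar moved.
- **Lever:** it lies parallel to the leg with a gap of about 7 mm, so closed. I could not read its angle directly.
- **Grip:** the grip is set to 40 N. The pose and the roughly 7 N pull on the wrist held steady over a final half second. I had no separate reading of the force on leg and lever.

**One disagreement:** the finger opening reads about 28 mm, while the grip around leg and closed lever should be 31 mm. I put this down to flex in the fingers, since the pictures show the lever fully seated.

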